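# Rack the clay spatulas and close the keeper

## Task

Put the clay spatulas away in the tool rest: first draw the sliding keeper fully open, then lay every spatula on the table flat across both notched rails, one to a slot (any slot), all with the blade pointing away from the keeper and the handle end where the keeper will cover it. When all are lying in place, push the keeper fully home over the handle ends, and do not knock over or push away the other things on the table.

Things in the scene. Friction and masses are not known exactly. Their poses are not given: they have to be found in the camera images.
- rest: Plywood tool rest fixed to the table, 190 (x) by 322 mm (y). Origin on the table midway between its two notched rails; x runs along the slots, away from the keeper. Rails run along y, 12 mm thick, centred at x = -30 and +30 mm; six slots at y = +/-22.5, 67.5, 112.5 mm. Tooth tops 44 mm above the table, board between rails 10 mm. Keeper runners at y = +/-153 mm, 57 mm high.
- keeper (a joint): Sliding keeper of the rest: aluminium plate 60 (x) by 316 mm (y), 6 mm thick, underside 57.5 mm above the table. 0 = fully home, its edge at rest x = -48 mm, over the handle ends; grows as it is drawn towards the rest's -x; end stop 0.050 m = fully open. About 2 N of friction; stays where left. Starts at 0 to 0.012.
- keeper_grip (a point): Grip point on the keeper's black bar handle: bar 14 mm along rest x, 50 mm along rest y, standing 36 mm above the plate, top 99.5 mm above the table. The point is 12 mm below its top, on its centre line (rest y = 0, x = -68 mm when the keeper is home), and moves with it. Grip from above across the 14 mm.
- rest_slot0 (a point): Centre of slot 0 of the rest (rest x = 0, y = -112.5 mm), midway between the rails, at the height of the notch floors (30 mm above the table). Slot 25 mm wide between 20 mm teeth; rest's axes. A spatula laid in it has its origin here, x along the rest's x, its blade beyond the +x rail (outer face x = +36 mm).
- rest_slot1 (a point): Centre of slot 1 of the rest (rest x = 0, y = -67.5 mm), midway between the rails, at the height of the notch floors (30 mm above the table). Slot 25 mm wide between 20 mm teeth; rest's axes. A spatula laid in it has its origin here, x along the rest's x, its blade beyond the +x rail (outer face x = +36 mm).
- rest_slot2 (a point): Centre of slot 2 of the rest (rest x = 0, y = -22.5 mm), midway between the rails, at the height of the notch floors (30 mm above the table). Slot 25 mm wide between 20 mm teeth; rest's axes. A spatula laid in it has its origin here, x along the rest's x, its blade beyond the +x rail (outer face x = +36 mm).
- rest_slot3 (a point): Centre of slot 3 of the rest (rest x = 0, y = +22.5 mm), midway between the rails, at the height of the notch floors (30 mm above the table). Slot 25 mm wide between 20 mm teeth; rest's axes. A spatula laid in it has its origin here, x along the rest's x, its blade beyond the +x rail (outer face x = +36 mm).
- rest_slot4 (a point): Centre of slot 4 of the rest (rest x = 0, y = +67.5 mm), midway between the rails, at the height of the notch floors (30 mm above the table). Slot 25 mm wide between 20 mm teeth; rest's axes. A spatula laid in it has its origin here, x along the rest's x, its blade beyond the +x rail (outer face x = +36 mm).
- rest_slot5 (a point): Centre of slot 5 of the rest (rest x = 0, y = +112.5 mm), midway between the rails, at the height of the notch floors (30 mm above the table). Slot 25 mm wide between 20 mm teeth; rest's axes. A spatula laid in it has its origin here, x along the rest's x, its blade beyond the +x rail (outer face x = +36 mm).
- spatula1: Clay spatula, up to six alike (some absent), 148 mm long, 60 g, loose on the table. Wooden handle 14 mm wide, 12 thick; steel blade 24 wide, 34 long, 5 thick, at mid-height. Origin at the handle's underside near the balance point, good to grip across the handle. x runs along it to the blade: handle x -68 to +46 mm, blade +46 to +80; z through its thickness.
- spatula2: Clay spatula, up to six alike (some absent), 148 mm long, 60 g, loose on the table. Wooden handle 14 mm wide, 12 thick; steel blade 24 wide, 34 long, 5 thick, at mid-height. Origin at the handle's underside near the balance point, good to grip across the handle. x runs along it to the blade: handle x -68 to +46 mm, blade +46 to +80; z through its thickness.
- spatula3: Clay spatula, up to six alike (some absent), 148 mm long, 60 g, loose on the table. Wooden handle 14 mm wide, 12 thick; steel blade 24 wide, 34 long, 5 thick, at mid-height. Origin at the handle's underside near the balance point, good to grip across the handle. x runs along it to the blade: handle x -68 to +46 mm, blade +46 to +80; z through its thickness.
- spatula4: Clay spatula, up to six alike (some absent), 148 mm long, 60 g, loose on the table. Wooden handle 14 mm wide, 12 thick; steel blade 24 wide, 34 long, 5 thick, at mid-height. Origin at the handle's underside near the balance point, good to grip across the handle. x runs along it to the blade: handle x -68 to +46 mm, blade +46 to +80; z through its thickness.
- spatula5: Clay spatula, up to six alike (some absent), 148 mm long, 60 g, loose on the table. Wooden handle 14 mm wide, 12 thick; steel blade 24 wide, 34 long, 5 thick, at mid-height. Origin at the handle's underside near the balance point, good to grip across the handle. x runs along it to the blade: handle x -68 to +46 mm, blade +46 to +80; z through its thickness.
- spatula6: Clay spatula, up to six alike (some absent), 148 mm long, 60 g, loose on the table. Wooden handle 14 mm wide, 12 thick; steel blade 24 wide, 34 long, 5 thick, at mid-height. Origin at the handle's underside near the balance point, good to grip across the handle. x runs along it to the blade: handle x -68 to +46 mm, blade +46 to +80; z through its thickness.
- slip_jar: Bystander: closed white jar 52 mm across, 55 mm high, standing among the spatulas. Origin under its centre.
- water_bowl: Bystander: small white bowl 64 mm across, 32 mm high, standing among the spatulas. Origin under its centre.
- cutter: Bystander: steel cutter ring 84 mm across, 30 mm high. Origin under its centre.
- mug: Bystander: blue mug 76 mm across, 85 mm high, at the right. Origin under its centre.
There are look-alikes about, which are no part of the job. What is shaped like the spatula3 but purple is not meant.

How it is judged:
On the way, in this order (a step that is already met when the one before it is completed fails the run):
1. the keeper is drawn fully open (value of joint keeper above 0.045 m), for 0.2 s.
2. every spatula lies flat in a slot of the rest, blade away from the keeper, with the keeper still open (x of spatula1 in the frame of rest between -0.022 and 0.014 m and y of spatula1 in the frame of rest between -0.125 and 0.125 m and z of spatula1 in the frame of rest between 0.026 and 0.034 m and angle between the x axis of each of spatula1, spatula2, spatula3, spatula4, spatula5, spatula6 and the x axis of rest, either way round below 0.18 rad and angle between the z axis of each of spatula1, spatula2, spatula3, spatula4, spatula5, spatula6 and the z axis of rest, either way round below 0.08 rad and x of keeper_grip in the frame of spatula1 below -0.03 m and x of spatula2 in the frame of rest between -0.022 and 0.014 m and y of spatula2 in the frame of rest between -0.125 and 0.125 m and z of spatula2 in the frame of rest between 0.026 and 0.034 m and x of keeper_grip in the frame of spatula2 below -0.03 m and x of spatula3 in the frame of rest between -0.022 and 0.014 m and y of spatula3 in the frame of rest between -0.125 and 0.125 m and z of spatula3 in the frame of rest between 0.026 and 0.034 m and x of keeper_grip in the frame of spatula3 below -0.03 m and x of spatula4 in the frame of rest between -0.022 and 0.014 m and y of spatula4 in the frame of rest between -0.125 and 0.125 m and z of spatula4 in the frame of rest between 0.026 and 0.034 m and x of keeper_grip in the frame of spatula4 below -0.03 m and x of spatula5 in the frame of rest between -0.022 and 0.014 m and y of spatula5 in the frame of rest between -0.125 and 0.125 m and z of spatula5 in the frame of rest between 0.026 and 0.034 m and x of keeper_grip in the frame of spatula5 below -0.03 m and x of spatula6 in the frame of rest between -0.022 and 0.014 m and y of spatula6 in the frame of rest between -0.125 and 0.125 m and z of spatula6 in the frame of rest between 0.026 and 0.034 m and x of keeper_grip in the frame of spatula6 below -0.03 m and value of joint keeper above 0.03 m), for 0.2 s.
At the end, for the whole second after the job is handed in: Every spatula lies flat (0.08 rad), at rest, in a slot on both rails (underside 26-34 mm above the table), along the slot (0.18 rad), blade away from the keeper, origin at rest x -22 to +14 mm so the keeper covers the handle end; keeper home within 4 mm (x of spatula1 in the frame of rest between -0.022 and 0.014 m and y of spatula1 in the frame of rest between -0.125 and 0.125 m and z of spatula1 in the frame of rest between 0.026 and 0.034 m and angle between the x axis of each of spatula1, spatula2, spatula3, spatula4, spatula5, spatula6 and the x axis of rest, either way round below 0.18 rad and angle between the z axis of each of spatula1, spatula2, spatula3, spatula4, spatula5, spatula6 and the z axis of rest, either way round below 0.08 rad and x of keeper_grip in the frame of spatula1 below -0.03 m and x of spatula2 in the frame of rest between -0.022 and 0.014 m and y of spatula2 in the frame of rest between -0.125 and 0.125 m and z of spatula2 in the frame of rest between 0.026 and 0.034 m and x of keeper_grip in the frame of spatula2 below -0.03 m and x of spatula3 in the frame of rest between -0.022 and 0.014 m and y of spatula3 in the frame of rest between -0.125 and 0.125 m and z of spatula3 in the frame of rest between 0.026 and 0.034 m and x of keeper_grip in the frame of spatula3 below -0.03 m and x of spatula4 in the frame of rest between -0.022 and 0.014 m and y of spatula4 in the frame of rest between -0.125 and 0.125 m and z of spatula4 in the frame of rest between 0.026 and 0.034 m and x of keeper_grip in the frame of spatula4 below -0.03 m and x of spatula5 in the frame of rest between -0.022 and 0.014 m and y of spatula5 in the frame of rest between -0.125 and 0.125 m and z of spatula5 in the frame of rest between 0.026 and 0.034 m and x of keeper_grip in the frame of spatula5 below -0.03 m and x of spatula6 in the frame of rest between -0.022 and 0.014 m and y of spatula6 in the frame of rest between -0.125 and 0.125 m and z of spatula6 in the frame of rest between 0.026 and 0.034 m and x of keeper_grip in the frame of spatula6 below -0.03 m and value of joint keeper below 0.004 m and linear speed of each of spatula1, spatula2, spatula3, spatula4, spatula5, spatula6 below 0.03 m/s); the robot touches nothing.
It fails at once if a bystander (jar, bowl, cutter ring or mug) is knocked over or pushed more than 6 cm (distance of any of slip_jar, water_bowl, cutter, mug from where it was at the start of the episode above 0.06 m or angle between any of slip_jar, water_bowl, cutter, mug's own z axis and vertical above 0.6 rad).
Of spatula1, spatula2, spatula3, spatula4, spatula5, spatula6 only 4 to 6 are there at a start; the rules pass over those that are not, and their reading is None.
At some moment in a run one of spatula1, spatula2, spatula3, spatula4, spatula5, spatula6 may be knocked a few centimetres aside while the robot is not near it.
Once in a run the grip may slacken for a moment while it holds something.
It also fails if it takes over 210 s, if anything falls off the work surface, if the arm or the gripper's body presses on something with over 40 N, if the wrist force passes 120 N, or if a joint passes its speed limit or range.

## Robot

A 6-joint arm with a two-finger parallel gripper is mounted at the origin on the work surface. World frame = base frame: x ahead of the robot, y to its left, z up, the work surface at z = 0. Lengths are in m, angles in rad, forces in N, time in s.
With the tool pointing down it reaches from about 0.225 to 0.875 m from the base axis. Payload 3.4 kg.
Tool frame: the origin (TCP) lies on the mounting face of the last link; the fingertips stand 173 mm ahead of it and the grasp point (between the pads) lies 155 mm ahead of it; y points along the fingers, x is the direction in which the jaws open and shut, and the axes are right-handed (so a half turn about y gives the same grasp; the last joint's range is limited). The gripper opens to 85 mm and grips with 20 to 120 N. Pads are 22 mm wide; open, the fingers measure 114 mm over their backs; the gripper's body (76 mm by 85 mm) begins 54 mm behind the grasp point. The pads swing forward as they close: fully open they stand 13 mm farther back than shut.
Start: joints at [1.211, 0.276, 1.505, -0, 1.361, -0.121], TCP at [0.136, 0.559, 0.405] pointing down, gripper open.
Joint ranges: [-2.89, 2.89], [-0.75, 2.08], [0.22, 2.7], [-1.18, 4.32], [0.11, 2.71], [-2.7, 2.7]. Speed limits (rad/s): [2.57, 2.57, 3.14, 3.14, 3.14, 3.14].

## Interface

Orientations are given as a unit quaternion [w, x, y, z].
In Python, from rig import manip, vision, ticket gives the robot as it stands.
- The arm moves only by the tool arm_command, never from a script. Its argument "increments" is one flat list of numbers, 7 for each row, row after row: the turn, a rotation vector about the tool's x, y, z in rad, then the shift along the tool's x, y, z in cm, then the closure, from 0 (fully open) to 1 (shut). In form: [wx, wy, wz, tx, ty, tz, hand, wx, wy, wz, tx, ty, tz, hand, ...]. A call has 1 to 8 rows; each row shifts and turns the commanded pose from where the row before left it, along the tool's axes as they then stand; what a row does not reach is not made up. A row lasts 1/8 s, in which the tool goes at most 62.5 mm and 10.7 degrees, less where a joint would pass 70% of its speed; a pose out of reach is approached as far as the arm can. A call is refused whole if a number of a shift passes 6.25 or a number of a turn 0.188, either way. A call with a gripper value outside its range is refused whole. The fingers move at their own pace and stop on an object; "grip_force" is the grip in N (left out, the last holds). Time passes only in rows, so rows that do not move let the fingers close. It gives the time, the measured TCP pose, the force and the opening at its end, in the units of the state.
- manip.get_state(): the state, without advancing time (a new reading comes with each control period).
- vision.get_image(name): name is "scene" or "top" or "wrist"; returns the picture (420x560x3 uint8, red, green, blue); there is no depth.
- vision.camera_params(name): a dict with "vfov" (degrees; the focal length in pixels is half the picture's height over the tangent of half this angle, whatever the lens; pixels are square), "cx", "cy" (the principal point, pixels), "R" (3x3) and "t" (3): a world point X has camera coordinates R X + t. Camera axes: x right, y down, z forward; pixel columns grow to the right and rows downward; lengths in m; the calibration is good to about 2 mm. A picture is of the moment at which its call begins: read the wrist's pose just before it. camera_params takes no time and is no camera call; for the wrist camera it gives the pose at the moment of the call.
- ticket.sign_off(): hands the job in, once; it reports no verdict.
The state is a dict: "clock": time; "qpos": joint angles; "qd": joint speeds; "effort": joint torques, N m; "position": TCP position; "ee_rot": TCP orientation; "contact_force": force on the tool from outside, world axes, zero at the start; "moment": the same for the moment, N m; "width": finger opening in m.
Only numpy, scipy, OpenCV 4.12 (cv2) and the standard library are available. Lean on these libraries where they do the work, as an engineer would, in place of code of your own. Each camera call takes 0.05 s, during which the arm holds its last target.

## Working session

There is one attempt and no reset: what is moved stays moved. The work goes in short steps, Python scripts to look and compute and a tool call to move; the robot and the scene stay as the last step left them, time stands still between calls to the robot, and variables do not carry over. Pictures are saved under pics/ and viewed, and the job is handed in when it is done.

Besides the shell and the picture viewer there is one more tool, called after "Emit:" as name(argument=value, ...) on one line, values as JSON. arm_command: Moves the arm, as the interface text tells. Its arguments: {"type":"object","properties":{"increments":{"type":"array"},"grip_force":{"type":"number"}},"required":["increments"]}

```bash
mkdir -p pics; ls; python3 - <<'E'
from rig import manip, vision
import cv2
s=manip.get_state(); print(s)
for n in ["scene","top","wrist"]:
    p=vision.camera_params(n); print(n,p)
    im=vision.get_image(n); cv2.imwrite(f"pics/{n}0.png",im[:,:,::-1])
E
```

```text
pics
{'clock': 0.0, 'qpos': array([ 1.21096536e+00,  2.76571243e-01,  1.50616573e+00,  1.33870721e-05,
        1.36069168e+00, -1.20991356e-01]), 'qd': array([-0.00088493, -0.00062432, -0.00049867,  0.00024793,  0.00021906,
       -0.00061038]), 'effort': array([ 7.02905036e-04, -4.16766286e+01, -2.45815748e+01,  2.39074348e-05,
        1.08676666e-02, -1.25327128e-05]), 'position': array([0.13594785, 0.55846295, 0.40383998]), 'ee_rot': array([-0.55567487,  0.55633998,  0.43631243, -0.4374274 ]), 'contact_force': array([1.10467017, 0.62044016, 0.1234489 ]), 'moment': array([0.02400335, 0.02018135, 0.03544708]), 'width': 0.08536205514007002}
scene {'vfov': 48.10435155473177, 'cx': 275.8467007962811, 'cy': 205.54427683173083, 'R': array([[-0.84452511,  0.53521568, -0.01793076],
       [ 0.29682453,  0.43996984, -0.84753864],
       [-0.44572698, -0.72108995, -0.53043072]]), 't': array([ 0.45595683, -0.05187097,  1.6103681 ])}
top {'vfov': 44.7816787598021, 'cx': 279.26848490214695, 'cy': 216.85660707786758, 'R': array([[-0.01076892, -0.99982886, -0.01504286],
       [-0.99755041,  0.01178179, -0.06895195],
       [ 0.06911738,  0.01426347, -0.99750656]]), 't': array([-0.03632409,  0.51310324,  1.2989915 ])}
wrist {'vfov': 59.403584313971834, 'cx': 276.09181753859207, 'cy': 210.66627001906699, 'R': array([[ 0.23636539,  0.97166287, -0.00163549],
       [ 0.93731722, -0.2275663 ,  0.2639129 ],
       [ 0.25606218, -0.06391285, -0.96454513]]), 't': array([-0.5742952 , -0.03486002,  0.37862983])}
```

```bash
python3 - <<'E'
import cv2
a=cv2.imread("pics/top0.png"); cv2.imwrite("pics/top0b.png",cv2.resize(a,(800,600),interpolation=cv2.INTER_CUBIC))
E
```

```text
(no output)
```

View pics/top0b.png

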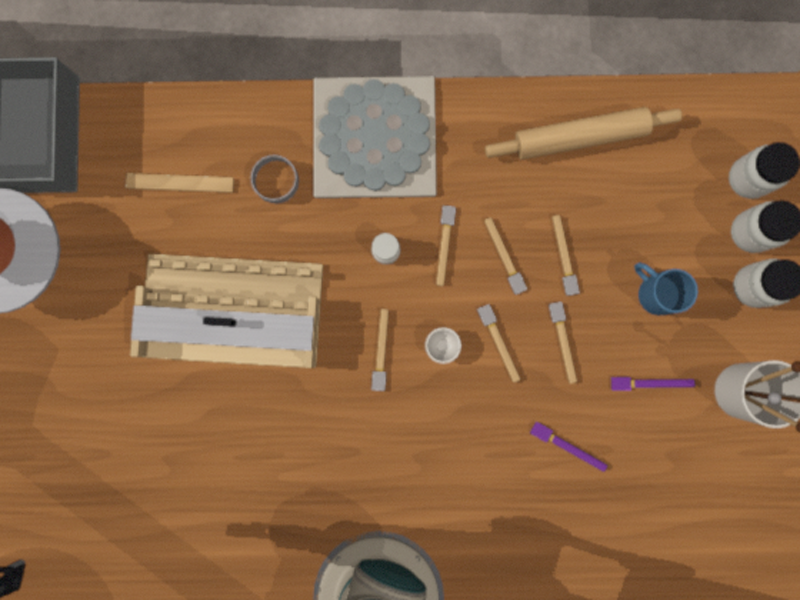

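View pics/scene0.png

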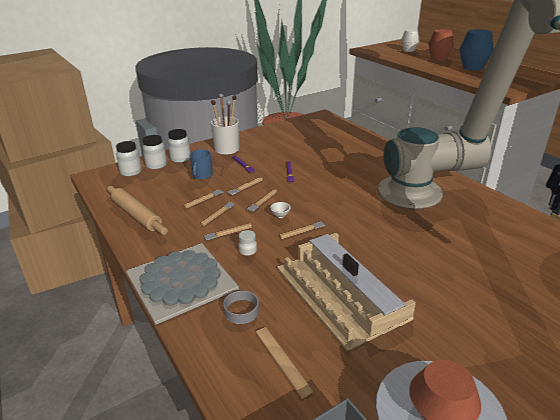

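View pics/wrist0.png

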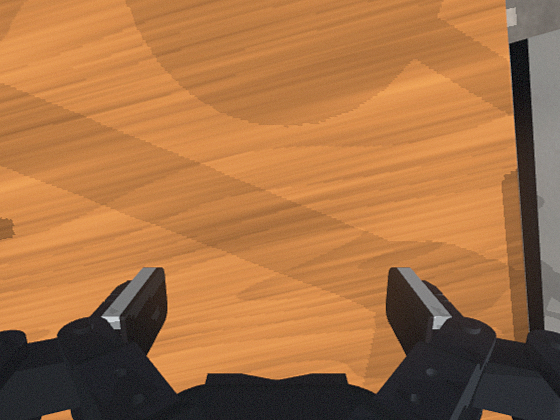

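```bash
cat > h.py <<'E'
import numpy as np, cv2
from rig import manip, vision
from scipy.spatial.transform import Rotation as Ro
def K(p,h=420):
    f=h/2/np.tan(np.radians(p["vfov"])/2); return f
def px2w(p,u,v,z):
    f=K(p); R=np.array(p["R"]);t=np.array(p["t"])
    d=R.T@np.array([(u-p["cx"])/f,(v-p["cy"])/f,1.]); c=-R.T@t
    return c+d*(z-c[2])/d[2]
def w2px(p,X):
    c=np.array(p["R"])@X+p["t"]; f=K(p); return f*c[0]/c[2]+p["cx"], f*c[1]/c[2]+p["cy"]
def crop(im,x0,y0,x1,y1,s,fn):
    c=cv2.resize(im[y0:y1,x0:x1],None,fx=s,fy=s,interpolation=cv2.INTER_CUBIC)
    for i in range((x0+9)//10*10,x1,10):
        cv2.line(c,(int((i-x0)*s),0),(int((i-x0)*s),6 if i%50 else 14),(0,0,255),1)
        if i%20==0: cv2.putText(c,str(i),(int((i-x0)*s)-10,24),0,.35,(0,0,255),1)
    for i in range((y0+9)//10*10,y1,10):
        cv2.line(c,(0,int((i-y0)*s)),(6,int((i-y0)*s)),(0,0,255),1)
        if i%20==0: cv2.putText(c,str(i),(8,int((i-y0)*s)+4),0,.35,(0,0,255),1)
    cv2.imwrite(fn,c)
def pose():
    s=manip.get_state(); q=s["ee_rot"]; R=Ro.from_quat([q[1],q[2],q[3],q[0]]).as_matrix()
    return s,np.array(s["position"]),R
E
python3 - <<'E'
from h import *
a=cv2.imread("pics/top0.png")
crop(a,250,135,420,275,4.7,"pics/c1.png")
crop(a,85,165,235,265,5.3,"pics/c2.png")
s,p,R=pose(); print(R.round(3), s["qpos"].round(3))
E
```

```text
[[ 0.237 -0.    -0.972]
 [ 0.972 -0.001  0.237]
 [-0.001 -1.     0.   ]] [ 1.211  0.276  1.506  0.     1.361 -0.121]
```

View pics/c1.png

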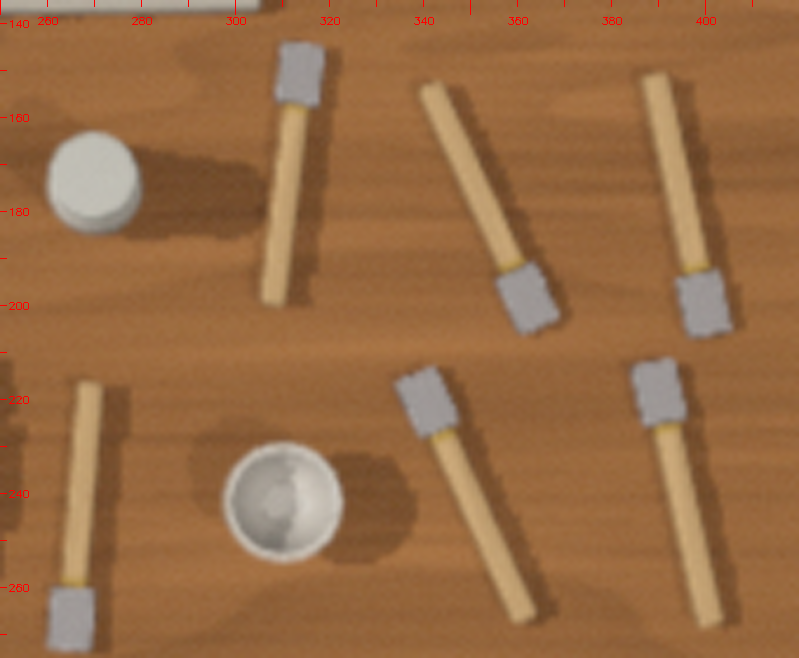

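View pics/c2.png

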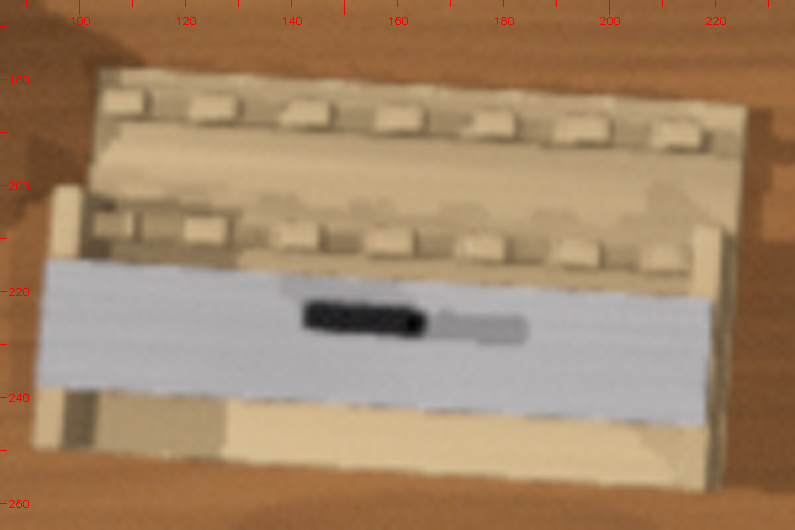

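```bash
python3 - <<'E'
from h import *
p=vision.camera_params("top"); print("cam",-np.array(p["R"]).T@p["t"])
S=dict(A=((272,302),(303,43)),B=((432,84),(544,324)),C=((655,74),(709,332)),D=((90,383),(70,648)),E=((522,617),(415,374)),F=((710,622),(655,364)))
for k,(h,b) in S.items():
    H=px2w(p,250+h[0]/4.7,135+h[1]/4.7,.012 if 0 else .010); B=px2w(p,250+b[0]/4.7,135+b[1]/4.7,.007)
    d=(B-H)[:2]; L=np.hypot(*d); d/=L; o=(H[:2]+B[:2])/2-0.006*d
    print(k,"L",L.round(4),"o",o.round(4),"yaw",np.arctan2(d[1],d[0]).round(3))
u=[(126,102),(215,108),(310,112),(401,119),(495,124),(583,130),(680,135)]
l=[(206,228),(302,234),(391,241),(483,247),(577,252),(664,258)]
ys=[135,90,45,0,-45,-90,-135]
W=np.array([px2w(p,85+a/5.3,165+b/5.3,.043)[:2] for a,b in u+l])
M=np.array([(30,y) for y in ys]+[(-30,y) for y in ys[1:]])/1000
mc=M.mean(0);wc=W.mean(0);Hm=(M-mc).T@(W-wc);th=np.arctan2(Hm[0,1]-Hm[1,0],Hm[0,0]+Hm[1,1])
Rr=np.array([[np.cos(th),-np.sin(th)],[np.sin(th),np.cos(th)]]);o=wc-Rr@mc
print("rest",o.round(4),th.round(4)); print(((W-(M@Rr.T+o))*1000).round(1).tolist())
K_=px2w(p,85+364/5.3,165+311/5.3,.0995);print("handle",K_, (Rr.T@(K_[:2]-o)).round(4))
for c in [(48,260),(710,298),(700,424),(38,388)]:
    q=px2w(p,85+c[0]/5.3,165+c[1]/5.3,.0635);print((Rr.T@(q[:2]-o)).round(4))
for n,c,z in [("jar",(94,174),.055),("bowl",(283,502),.032)]:
    print(n,px2w(p,250+c[0]/4.7,135+c[1]/4.7,z).round(3))
E
```

```text
cam [ 0.42167228 -0.06089128  1.3305856 ]
A L 0.1468 o [ 0.625  -0.1259] yaw -0.134
B L 0.1472 o [ 0.6172 -0.235 ] yaw -2.724
C L 0.1465 o [ 0.6168 -0.3437] yaw -2.958
D L 0.1463 o [ 0.4476 -0.01  ] yaw 3.056
E L 0.1454 o [ 0.4448 -0.2256] yaw 0.393
F L 0.1444 o [ 0.4445 -0.3419] yaw 0.179
rest [0.5604 0.2617] -0.0747
[[-0.8, -1.6], [-0.9, 0.2], [-0.1, -1.0], [-0.7, -0.1], [-0.3, -0.6], [-0.4, 1.8], [-0.1, -0.0], [0.9, -0.6], [0.8, -2.0], [0.3, -0.1], [0.2, 0.5], [0.6, 0.2], [0.6, 3.3]]
handle [0.49397214 0.26183339 0.0995    ] [-0.0663 -0.0048]
[-0.0503  0.1564]
[-0.0485 -0.1579]
[-0.1079 -0.1575]
[-0.1109  0.1558]
jar [ 0.624 -0.02   0.055]
bowl [ 0.447 -0.12   0.032]
```

```bash
cat >> h.py <<'E'
RO=np.array([0.5604,0.2617]); RT=-0.0747
def rest(x,y): 
    c,s=np.cos(RT),np.sin(RT); return RO+np.array([c*x-s*y,s*x+c*y])
def torest(w):
    c,s=np.cos(RT),np.sin(RT); d=np.asarray(w)[:2]-RO; return np.array([c*d[0]+s*d[1],-s*d[0]+c*d[1]])
def wrap(a): return (a+np.pi)%(2*np.pi)-np.pi
def plan(xy,z,psi,longway=0):
    s,p,R=pose(); cur=np.arctan2(R[1,0],R[0,0]); d=wrap(psi-cur)
    d=d+longway*2*np.pi
    D=np.array([xy[0],xy[1],z])-p
    def sh(a): 
        X=np.array([np.cos(a),np.sin(a),0]);Z=np.array([X[1]*-1-0,X[0],0])
        Y=np.array([0,0,-1.]);Z=np.cross(X,Y); return (np.array([D@X,D@Y,D@Z])*100).round(2)
    q1=np.arctan2(xy[1],xy[0])
    print(f"t={s['clock']:.2f} pos {p.round(4)} psi {cur:.3f} w {s['width']:.4f} tilt {R[:,1].round(3)} F {np.round(s['contact_force'],1)} q {s['qpos'].round(2)}")
    print(f"turn about tool y {-d:.3f} ; shift x,y,z cm after turn {sh(cur+d)} ; without turn {sh(cur)}; q6 end {wrap(q1-psi):.2f}")
E
python3 -c "
from h import *
plan(rest(-.069,-.002),.30,RT)"
```

```text
t=0.15 pos [0.1359 0.5585 0.4041] psi 1.332 w 0.0857 tilt [-0.    -0.001 -1.   ] F [-0.3 -0.8 -1. ] q [ 1.21  0.28  1.51  0.    1.36 -0.12]
turn about tool y 1.407 ; shift x,y,z cm after turn [ 37.64  10.41 -26.63] ; without turn [-20.13  10.41 -41.49]; q6 end 0.57
```

Emit:
arm_command(increments=[0,0.176,0,0,0,0,0,0,0.176,0,0,0,0,0,0,0.176,0,0,0,0,0,0,0.176,0,0,0,0,0,0,0.176,0,0,0,0,0,0,0.176,0,0,0,0,0,0,0.176,0,0,0,0,0,0,0.176,0,0,0,0,0])

```text
clock: 1.15
position: [0.136, 0.5586, 0.4044]
ee_rot: [-0.706, 0.707, -0.029, 0.029]
contact_force: [-0.2, 0.6, -0.9]
width: 0.0851
```

Emit:
arm_command(increments=[0,0,0,4.7,0,-3.3,0,0,0,0,4.7,0,-3.3,0,0,0,0,4.7,0,-3.3,0,0,0,0,4.7,0,-3.3,0,0,0,0,4.7,0,-3.3,0,0,0,0,4.7,0,-3.3,0,0,0,0,4.7,0,-3.3,0,0,0,0,4.7,0,-3.3,0])

```text
clock: 2.15
position: [0.4921, 0.2655, 0.4045]
ee_rot: [0.707, -0.706, 0.027, -0.027]
contact_force: [0.8, 0.6, -0.3]
width: 0.0853
```

```bash
python3 -c "
from h import *
plan(rest(-.069,-.002),.30,RT)
cv2.imwrite('pics/w1.png',vision.get_image('wrist')[:,:,::-1])"
```

```text
t=2.15 pos [0.4921 0.2655 0.4045] psi -0.076 w 0.0853 tilt [-0.  0. -1.] F [ 0.8  0.6 -0.3] q [0.37 0.25 1.54 0.   1.35 0.45]
turn about tool y -0.002 ; shift x,y,z cm after turn [-0.06 10.45 -0.07] ; without turn [-0.06 10.45 -0.07]; q6 end 0.57
```

View pics/w1.png

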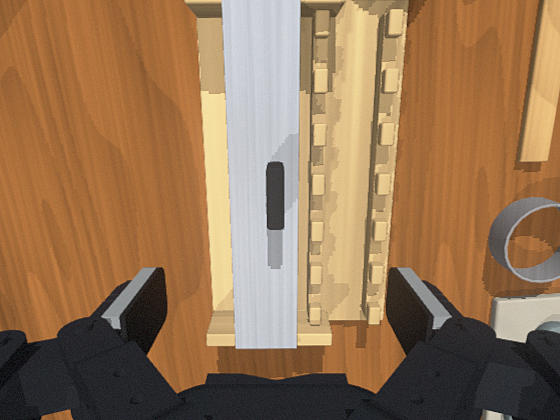

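```bash
python3 -c "
from h import *
p=vision.camera_params('wrist')
for uv,z in [((276,164),.0995),((275,228),.0995),((275,196),.0995),((396,23),.044),((391,79),.044),((387,134),.044),((383,184),.044),((380,231),.044),((376,272),.044),((373,314),.044),((322,24),.044),((316,275),.044),((314,316),.044)]:
    print(uv,torest(px2w(p,*uv,z)).round(4))
"
```

```text
(276, 164) [-0.0601  0.0214]
(275, 228) [-0.0612 -0.0288]
(275, 196) [-0.061  -0.0031]
(396, 23) [0.0385 0.1278]
(391, 79) [0.0378 0.0848]
(387, 134) [0.0379 0.0391]
(383, 184) [ 0.0377 -0.0057]
(380, 231) [ 0.0382 -0.0509]
(376, 272) [ 0.0372 -0.0931]
(373, 314) [ 0.0373 -0.1393]
(322, 24) [-0.0218  0.1273]
(316, 275) [-0.0213 -0.0958]
(314, 316) [-0.0222 -0.1411]
```

```bash
python3 -c "
from h import *
im=vision.get_image('scene')[:,:,::-1]; cv2.imwrite('pics/s1.png',im); crop(im,270,200,430,350,4,'pics/s1c.png')
im=vision.get_image('top')[:,:,::-1]; cv2.imwrite('pics/t1.png',im); crop(im,80,140,240,270,4.8,'pics/t1c.png')
"
```

```text
(no output)
```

View pics/s1c.png

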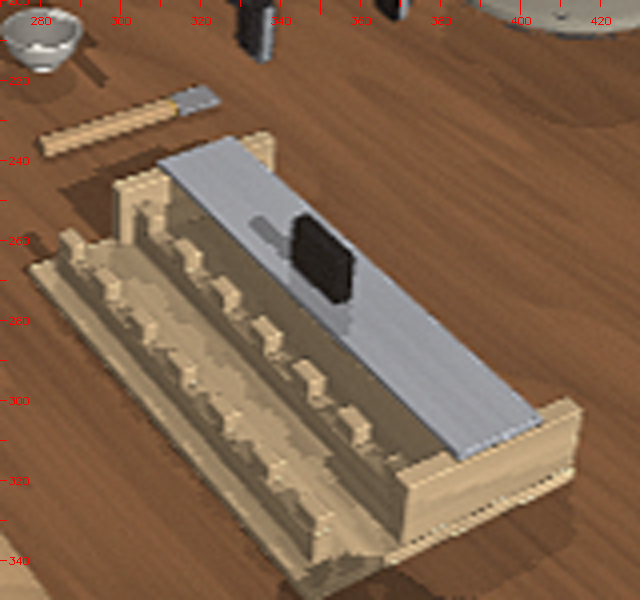

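View pics/t1c.png

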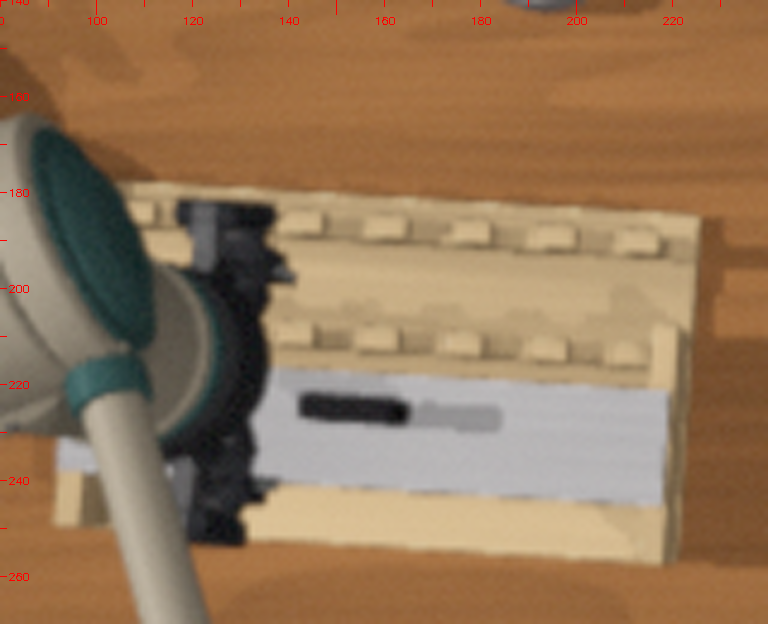

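```bash
python3 -c "
from h import *
from scipy.optimize import least_squares
def fit(p,obs):
    def f(v):
        r=[]
        c,s=np.cos(v[2]),np.sin(v[2])
        for (x,y,z),uv in obs:
            r+=list(np.array(w2px(p,np.array([v[0]+c*x-s*y,v[1]+s*x+c*y,z])))-uv)
        return r
    o=least_squares(f,[.56,.26,-.07]); print(o.x.round(4), np.abs(o.fun).max().round(2), np.array(o.fun).round(1).tolist())
ys=[-.135,-.09,-.045,0,.045,.09,.135]
p=vision.camera_params('scene')
fr=[(73,237),(112,280),(149,325),(187,370),(230,414),(270,462)]
bk=[(190,250),(228,288),(268,328),(312,372),(355,415)]
obs=[((.03,y,.043),np.array([270+a/4,200+b/4])) for y,(a,b) in zip(ys,fr)]+[((-.03,y,.043),np.array([270+a/4,200+b/4])) for y,(a,b) in zip(ys[1:],bk)]
fit(p,obs)
p=vision.camera_params('wrist')
fr=[(396,23),(391,79),(387,134),(383,184),(380,231),(376,272),(373,314)][::-1]
bk=[(322,24),(320,80),(318,134),(317,184),(316,231),(316,275),(314,316)][::-1]
fit(p,[((.03,y,.043),np.array(q)) for y,q in zip(ys,fr)]+[((-.03,y,.043),np.array(q)) for y,q in zip(ys,bk)])
p=vision.camera_params('top')
up=[(302,222),(386,226),(474,232),(552,237),(638,241)][::-1]
lo=[(296,332),(378,338),(464,344),(546,349),(630,353)][::-1]
g=lambda q:np.array([80+q[0]/4.8,140+q[1]/4.8])
fit(p,[((.03,y,.043),g(q)) for y,q in zip(ys,up)]+[((-.03,y,.043),g(q)) for y,q in zip(ys,lo)])
s,P,R=pose()
for n in ['top','wrist','scene']:
  p=vision.camera_params(n)
  for x in (-.05,.05): print(n,w2px(p,P+R@np.array([x,.16,0])))
  for x in (-.0425,.0425): print(n,w2px(p,P+R@np.array([x,.16,0])))
"
```

```text
[ 0.5628  0.2695 -0.0672] 1.63 [0.3, 1.1, -0.6, -0.0, -0.6, -1.1, -0.2, -1.5, -0.5, -1.0, 0.6, -0.8, -0.2, 0.0, -0.1, 0.3, 0.2, 0.7, 0.1, 0.7, 0.8, 1.6]
[ 0.5606  0.2607 -0.0761] 2.67 [0.4, 1.6, 0.5, 2.7, -0.3, -0.0, 0.2, 0.1, -0.1, -0.1, -0.1, 0.8, -0.7, -1.7, 0.0, -0.2, -0.9, -0.1, 0.2, 0.2, 0.4, 0.4, 0.7, 0.2, 0.1, 0.1, -0.4, -2.3]
[ 0.5606  0.2618 -0.0718] 0.69 [0.3, 0.0, 0.6, -0.2, -0.7, -0.2, 0.1, 0.0, 0.1, -0.2, 0.3, 0.2, 0.2, -0.1, -0.4, -0.1, -0.0, 0.1, -0.5, 0.3]
top (np.float64(132.55392846203878), np.float64(243.8217120025061))
top (np.float64(136.70397036761906), np.float64(197.4031312104634))
top (np.float64(132.86698595971157), np.float64(240.3201365777525))
top (np.float64(136.39451201852907), np.float64(200.86444984430435))
wrist (np.float64(145.7249646002239), np.float64(288.8882473605716))
wrist (np.float64(403.7752113953987), np.float64(289.01243159172463))
wrist (np.float64(165.0703936160034), np.float64(288.8975571646059))
wrist (np.float64(384.41310008848797), np.float64(289.0031137594963))
scene (np.float64(371.5224445936593), np.float64(201.70679357885308))
scene (np.float64(335.42353535374644), np.float64(213.2515492251268))
scene (np.float64(368.9039901661128), np.float64(202.544198840492))
scene (np.float64(338.22268720997295), np.float64(212.3563553016157))
```

View pics/s1.png

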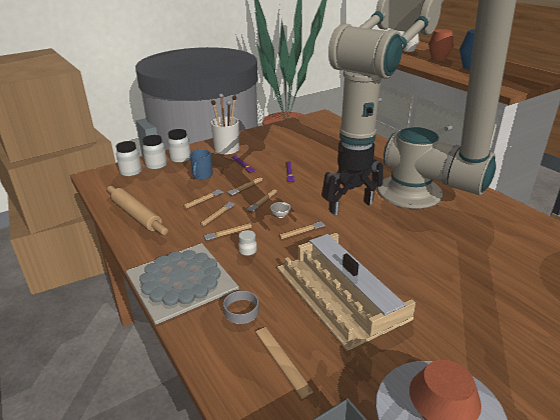

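```bash
python3 -c "
from h import *
plan(rest(-.069,-.002),.30,RT)
p=vision.camera_params('wrist')
print(torest(px2w(p,275,196,.0995)),torest(px2w(p,383,184,.044)))"
```

```text
t=2.30 pos [0.4928 0.2651 0.404 ] psi -0.080 w 0.0854 tilt [-0.001 -0.    -1.   ] F [-0.   0.2 -0.6] q [ 0.37  0.25  1.54 -0.    1.35  0.45]
turn about tool y -0.006 ; shift x,y,z cm after turn [-0.13 10.4  -0.03] ; without turn [-0.13 10.4  -0.03]; q6 end 0.57
[-0.06822637  0.00157108] [ 0.02978995 -0.00066082]
```

```bash
sed -i 's/^RO=.*/RO=np.array([0.5605,0.2614]); RT=-0.0745/' h.py; python3 -c "
from h import *
plan(rest(-.068,.001),.243,RT)"
```

```text
t=2.30 pos [0.4928 0.2651 0.404 ] psi -0.080 w 0.0854 tilt [-0.001 -0.    -1.   ] F [-0.   0.2 -0.6] q [ 0.37  0.25  1.54 -0.    1.35  0.45]
turn about tool y -0.006 ; shift x,y,z cm after turn [-0.02 16.1   0.24] ; without turn [-0.02 16.1   0.24]; q6 end 0.57
```

Emit:
arm_command(increments=[0,0,0,0,4,0.1,0,0,0,0,0,4,0.1,0,0,0,0,0,4,0,0,0,0,0,0,3,0,0,0,0,0,0,1.1,0,0,0,0,0,0,0,0,1,0,0,0,0,0,0,1,0,0,0,0,0,0,1], grip_force=40)

```text
clock: 3.3
position: [0.4914, 0.2692, 0.245]
ee_rot: [0.707, -0.706, 0.026, -0.028]
contact_force: [-0.6, -0.7, 0.2]
width: 0.0322
```

Emit:
arm_command(increments=[0,0,0,0,0,0,1,0,0,0,0,0,0,1])

```text
clock: 3.55
position: [0.4913, 0.269, 0.2447]
ee_rot: [0.707, -0.706, 0.026, -0.027]
contact_force: [-1.4, -1.5, 4.8]
width: 0.0132
```

```bash
python3 -c "
from h import *
plan(rest(-.118,.001),.243,RT)"
```

```text
t=3.55 pos [0.4913 0.269  0.2447] psi -0.076 w 0.0132 tilt [ 0.001  0.001 -1.   ] F [-1.4 -1.5  4.8] q [0.38 0.39 1.77 0.   0.98 0.45]
turn about tool y -0.001 ; shift x,y,z cm after turn [-4.84  0.17 -0.14] ; without turn [-4.84  0.17 -0.15]; q6 end 0.62
```

Emit:
arm_command(increments=[0,0,0,-0.6,0,0,1,0,0,0,-0.8,0,0,1,0,0,0,-0.8,0,0,1,0,0,0,-0.8,0,0,1,0,0,0,-0.8,0,0,1,0,0,0,-0.7,0,0,1,0,0,0,-0.5,0,0,1,0,0,0,0,0,0,1])

```text
clock: 4.55
position: [0.4421, 0.2726, 0.2447]
ee_rot: [0.707, -0.707, 0.025, -0.028]
contact_force: [3.7, -3.0, 6.0]
width: 0.0134
```

```bash
python3 -c "
from h import *
plan(rest(-.118,.001),.243,RT); s,p,R=pose(); print(torest(p))"
```

```text
t=4.55 pos [0.4421 0.2726 0.2447] psi -0.075 w 0.0134 tilt [ 0.004  0.    -1.   ] F [ 3.7 -3.   6. ] q [ 0.42  0.34  1.86 -0.    0.94  0.5 ]
turn about tool y -0.001 ; shift x,y,z cm after turn [ 0.09  0.17 -0.13] ; without turn [ 0.09  0.17 -0.13]; q6 end 0.62
[-0.11891554  0.00231875]
```

Emit:
arm_command(increments=[0,0,0,0,0,0,0,0,0,0,0,0,0,0,0,0,0,0,0,0,0,0,0,0,0,-3,0,0,0,0,0,0,-4,0,0,0,0,0,0,-4,0,0,0,-0.18,0,0,0,0,0,0,-0.18,0,0,0,0,0])

```text
clock: 5.55
position: [0.441, 0.2728, 0.3542]
ee_rot: [0.7, -0.699, -0.102, 0.102]
contact_force: [0.1, -1.0, 0.1]
width: 0.0854
```

Emit:
arm_command(increments=[0,-0.18,0,0,0,0,0,0,-0.18,0,0,0,0,0,0,-0.18,0,0,0,0,0,0,-0.18,0,0,0,0,0,0,-0.18,0,0,0,0,0,0,-0.18,0,0,0,0,0,0,-0.07,0,0,0,0,0,0,0,0,0,0,0,0])

```text
clock: 6.55
position: [0.441, 0.2727, 0.3534]
ee_rot: [0.533, -0.533, -0.464, 0.465]
contact_force: [0.0, 0.1, 0.6]
width: 0.0854
```

```bash
python3 -c "
from h import *
im=vision.get_image('top')[:,:,::-1]; crop(im,80,130,420,280,2.35,'pics/t2.png')
plan((.625,-.126),.30,-.134+np.pi/2)"
```

```text
t=6.60 pos [0.441  0.2727 0.3534] psi 1.433 w 0.0854 tilt [-0.001 -0.    -1.   ] F [ 1.1 -0.5 -0.3] q [ 0.42  0.23  1.71  0.    1.21 -1.01]
turn about tool y -0.004 ; shift x,y,z cm after turn [-37.06   5.34 -23.56] ; without turn [-36.96   5.34 -23.71]; q6 end -1.64
```

View pics/t2.png

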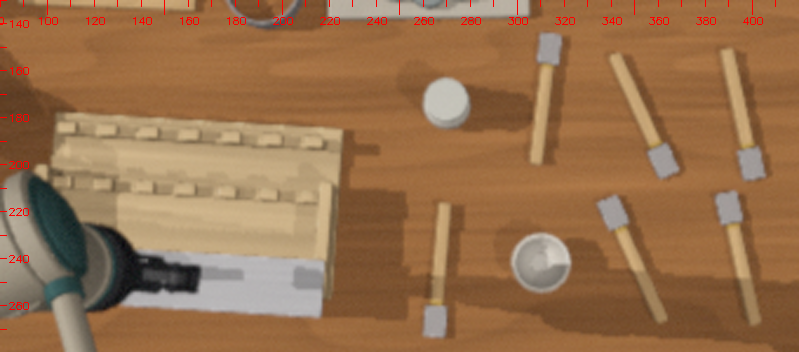

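Emit:
arm_command(increments=[0,0,0,-4.62,0.6,-2.96,0,0,0,0,-4.62,0.6,-2.96,0,0,0,0,-4.62,0.6,-2.96,0,0,0,0,-4.62,0.6,-2.96,0,0,0,0,-4.62,0.6,-2.96,0,0,0,0,-4.62,0.6,-2.96,0,0,0,0,-4.62,0.6,-2.96,0,0,0,0,-4.62,0.6,-2.96,0])

```text
clock: 7.6
position: [0.6259, -0.1274, 0.3053]
ee_rot: [0.533, -0.533, -0.464, 0.464]
contact_force: [0.9, 0.5, 0.0]
width: 0.0854
```

Emit:
arm_command(increments=[0,0,0,0,0,0,0,0,0,0,0,0,0,0,0,0,0,0,0,0,0])

```text
clock: 7.98
position: [0.6248, -0.1244, 0.3058]
ee_rot: [0.533, -0.532, -0.465, 0.465]
contact_force: [0.2, 0.9, -1.1]
width: 0.0855
```

```bash
python3 -c "
from h import *
plan((.625,-.126),.176,-.134+np.pi/2)
p=vision.camera_params('wrist')
im=vision.get_image('wrist')[:,:,::-1]; crop(im,0,0,560,420,1.4,'pics/w2.png')
print([w2px(p,np.array([.625+a*np.cos(.134),-.126-a*np.sin(.134),.012])) for a in (-.068,0,.08)])"
```

```text
t=7.97 pos [ 0.6248 -0.1244  0.3058] psi 1.435 w 0.0855 tilt [-0.     0.001 -1.   ] F [ 0.2  0.9 -1.1] q [-0.31  0.43  1.52  0.    1.19 -1.74]
turn about tool y -0.002 ; shift x,y,z cm after turn [-0.16 12.98 -0.04] ; without turn [-0.16 12.98 -0.04]; q6 end -1.64
[(np.float64(273.2015994667293), np.float64(108.21272218669182)), (np.float64(273.5451829705359), np.float64(203.85372804041603)), (np.float64(273.8955443234679), np.float64(301.3814377105245))]
```

View pics/w2.png

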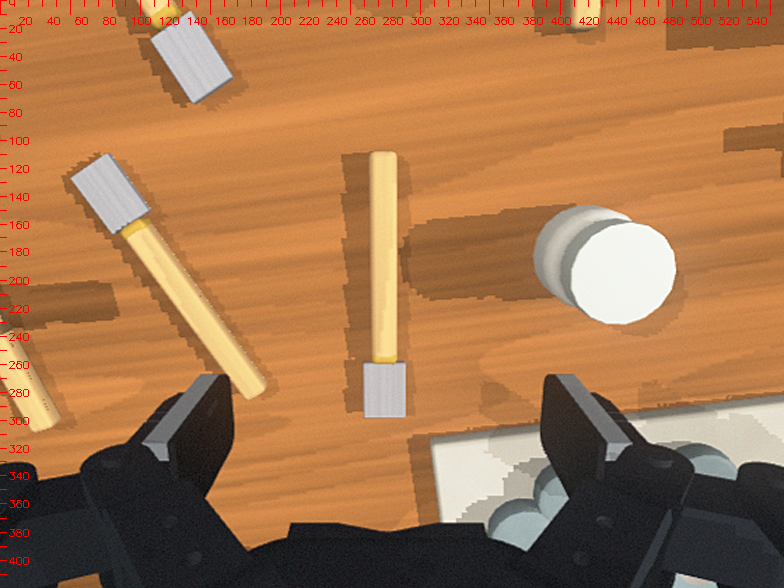

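Emit:
arm_command(increments=[0,0,0,-0.1,4,0,0,0,0,0,0,4,0,0,0,0,0,0,3.4,0,0,0,0,0,0,1.5,0,0.3,0,0,0,0,0,0,1,0,0,0,0,0,0,1,0,0,0,0,0,0,1,0,0,0,0,0,0,1], grip_force=50)

```text
clock: 9.02
position: [0.6259, -0.1269, 0.1785]
ee_rot: [-0.532, 0.534, 0.465, -0.464]
contact_force: [-0.3, 0.1, 6.4]
width: 0.012
```

Emit:
arm_command(increments=[0,0,0,0,0,0,1,0,0,0,0,0,0,1])

```text
clock: 9.28
position: [0.6259, -0.1269, 0.1785]
ee_rot: [-0.532, 0.534, 0.465, -0.464]
contact_force: [0.1, 0.9, 6.9]
width: 0.0121
```

```bash
python3 -c "
from h import *
plan(rest(-.003,-.1125),.30,RT+np.pi/2)"
```

```text
t=9.28 pos [ 0.6259 -0.1269  0.1785] psi 1.434 w 0.0121 tilt [ 0.003 -0.001 -1.   ] F [0.1 0.9 6.9] q [-0.31  0.56  1.66  0.    0.92 -1.74]
turn about tool y -0.062 ; shift x,y,z cm after turn [ 26.99 -12.15   9.71] ; without turn [ 26.33 -12.15  11.38]; q6 end -1.23
```

Emit:
arm_command(increments=[0,0,0,0,-1,0,1,0,0,0,0,-3,0,1,0,0,0,0,-4,0,1,0,-0.062,0,0,-4,0,1,0,0,0,0,0,0,1,0,0,0,0,0,0,1])

```text
clock: 10.02
position: [0.6247, -0.1266, 0.2964]
ee_rot: [0.519, -0.518, -0.481, 0.481]
contact_force: [-0.8, 0.1, -0.7]
width: 0.0123
```

```bash
python3 -c "
from h import *
plan(rest(-.003,-.1125),.30,RT+np.pi/2)
im=vision.get_image('wrist')[:,:,::-1]; crop(im,0,0,560,420,1.4,'pics/w3.png')
"
```

```text
t=10.03 pos [ 0.6247 -0.1266  0.2964] psi 1.496 w 0.0123 tilt [-0.001  0.    -1.   ] F [-0.8  0.1 -0.7] q [-0.31  0.44  1.53  0.    1.17 -1.8 ]
turn about tool y -0.001 ; shift x,y,z cm after turn [26.97 -0.36  9.59] ; without turn [26.96 -0.36  9.61]; q6 end -1.23
```

View pics/w3.png

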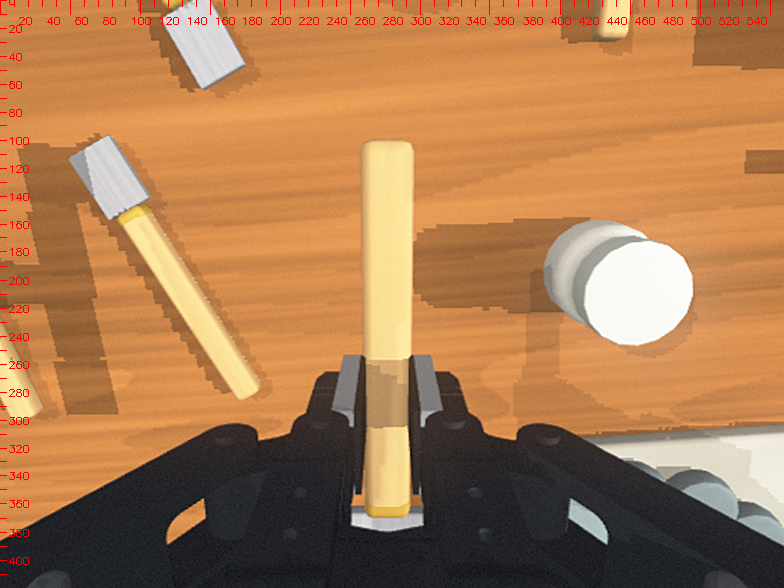

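```bash
cat >> h.py <<'E'
def held(gz,off=0.,typ=1):
    # gz: TCP z at grasp (underside on table); off: spatula-x of grip point rel. origin; typ +1: tool x = spatula yaw+90deg
    s,P,R=pose(); p=vision.camera_params('wrist')
    X=R[:,0]; sx=np.cross(X,np.array([0,0,1.]))*typ   # yaw-90 of X
    o=P+np.array([0,0,-gz])-sx*off
    for n,a,z in (("hend",-.068,.012),("hend_bot",-.068,0),("ferr",.046,.012),("blade",.08,.0085)):
        print(n,[round(float(v),1) for v in w2px(p,o+sx*a+np.array([0,0,z]))],end=' ')
    print()
E
python3 -c "
from h import *
held(.1785)"
```

```text
hend [275.6, 106.3] hend_bot [275.6, 106.7] ferr [275.7, 377.5] blade [275.7, 433.5]
```

Emit:
arm_command(increments=[0,0,0,3.86,0,1.41,1,0,0,0,3.86,0,1.41,1,0,0,0,3.86,0,1.41,1,0,0,0,3.86,0,1.41,1,0,0,0,3.86,0,1.41,1,0,0,0,3.86,0,1.41,1,0,0,0,3.86,0,1.41,1,0,0,0,0,0,0,1])

```text
clock: 11.08
position: [0.5455, 0.1523, 0.2951]
ee_rot: [0.519, -0.516, -0.481, 0.483]
contact_force: [-0.3, -1.0, -0.9]
width: 0.0123
```

Emit:
arm_command(increments=[0,0,0,0,3,0,1,0,0,0,0,0,0,1])

```text
clock: 11.32
position: [0.5458, 0.1493, 0.2639]
ee_rot: [0.52, -0.517, -0.479, 0.483]
contact_force: [-0.3, -0.2, -1.0]
width: 0.0123
```

```bash
python3 -c "
from h import *
plan(rest(0,-.1125),.2095,RT+np.pi/2)
im=vision.get_image('wrist')[:,:,::-1]; crop(im,0,0,560,420,1.4,'pics/w4.png')
held(.1785,.0025)
"
```

```text
t=11.32 pos [0.5458 0.1493 0.2639] psi 1.496 w 0.0123 tilt [-0.007 -0.001 -1.   ] F [-0.3 -0.2 -1. ] q [ 0.14  0.38  1.73 -0.    1.04 -1.35]
turn about tool y -0.001 ; shift x,y,z cm after turn [ 0.04  5.44 -0.63] ; without turn [ 0.04  5.44 -0.63]; q6 end -1.23
hend [276.5, 99.7] hend_bot [276.5, 100.7] ferr [276.4, 373.1] blade [276.3, 429.7]
```

View pics/w4.png

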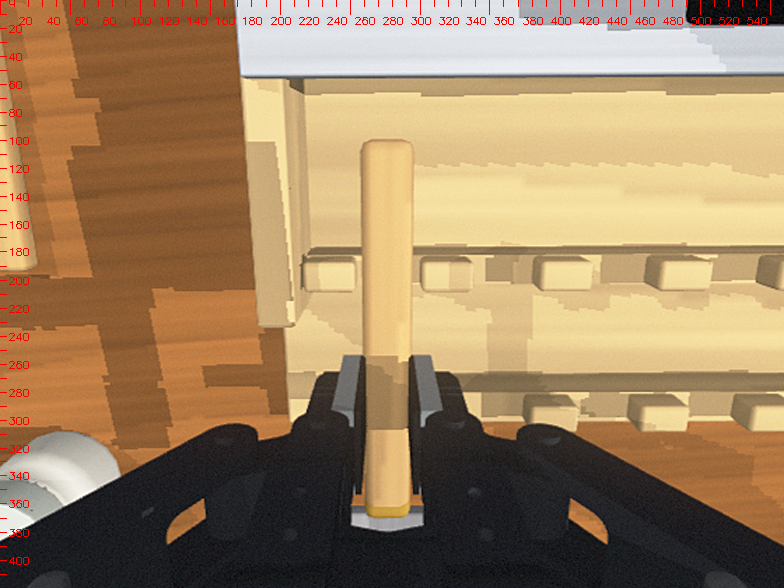

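Emit:
arm_command(increments=[0,0,0,0,1,-0.6,1,0,0,0,0,2.4,0,1,0,0,0,0,1.2,0,1,0,0,0,0,0.8,0,1,0,0,0,0,0,0,1])

```text
clock: 12.0
position: [0.553, 0.1496, 0.2124]
ee_rot: [0.519, -0.518, -0.481, 0.481]
contact_force: [-0.4, -0.5, -0.1]
width: 0.0123
```

```bash
python3 -c "
from h import *
plan(rest(0,-.1125),.2095,RT+np.pi/2)
"
```

```text
t=12.00 pos [0.553  0.1496 0.2124] psi 1.496 w 0.0123 tilt [-0.001  0.    -1.   ] F [-0.4 -0.5 -0.1] q [ 0.14  0.44  1.78  0.    0.92 -1.35]
turn about tool y -0.000 ; shift x,y,z cm after turn [-0.04  0.29  0.09] ; without turn [-0.04  0.29  0.09]; q6 end -1.23
```

Lower the last bit, then open partly (0.65).

Emit:
arm_command(increments=[0,0,0,0,0.3,0,1,0,0,0,0,0,0,1,0,0,0,0,0,0,0.65,0,0,0,0,0,0,0.65,0,0,0,0,0,0,0.65])

```text
clock: 12.62
position: [0.553, 0.1497, 0.2099]
ee_rot: [-0.518, 0.518, 0.481, -0.481]
contact_force: [-0.8, 0.4, 0.7]
width: 0.0301
```

```bash
python3 -c "
from h import *
plan((.4476,-.01),.30,3.056-np.pi/2)
"
```

```text
t=12.62 pos [0.553  0.1497 0.2099] psi 1.496 w 0.0301 tilt [ 0.  0. -1.] F [-0.8  0.4  0.7] q [ 0.14  0.45  1.78  0.    0.92 -1.35]
turn about tool y 0.011 ; shift x,y,z cm after turn [-16.81  -9.01   9.14] ; without turn [-16.71  -9.01   9.32]; q6 end -1.51
```

Emit:
arm_command(increments=[0,0,0,0,-3,0,0.65,0,0,0,0,-6,0,0.4,0,0.01,0,-3.35,0,1.85,0,0,0,0,-3.35,0,1.85,0,0,0,0,-3.35,0,1.85,0,0,0,0,-3.35,0,1.85,0,0,0,0,-3.35,0,1.85,0,0,0,0,0,0,0,0])

```text
clock: 13.62
position: [0.4455, -0.0109, 0.2998]
ee_rot: [0.522, -0.521, -0.477, 0.478]
contact_force: [-0.2, -0.1, -1.2]
width: 0.0856
```

Emit:
arm_command(increments=[0,0,0,0,0,0,0])

```text
clock: 13.75
position: [0.4474, -0.0095, 0.3]
ee_rot: [-0.521, 0.521, 0.479, -0.478]
contact_force: [-0.2, 0.3, -0.3]
width: 0.0857
```

```bash
python3 -c "
from h import *
plan((.4476,-.01),.1785,3.056-np.pi/2)
im=vision.get_image('wrist')[:,:,::-1]; crop(im,0,0,560,420,1.4,'pics/w5.png')
im=vision.get_image('top')[:,:,::-1]; crop(im,80,130,420,280,2.35,'pics/t5.png')
p=vision.camera_params('wrist');y=3.056
print([w2px(p,np.array([.4476+a*np.cos(y),-.01+a*np.sin(y),.012])) for a in (-.068,0,.08)])
"
```

```text
t=13.75 pos [ 0.4474 -0.0095  0.3   ] psi 1.485 w 0.0857 tilt [ 0.001  0.    -1.   ] F [-0.2  0.3 -0.3] q [-0.18  0.17  1.93  0.    1.04 -1.66]
turn about tool y 0.000 ; shift x,y,z cm after turn [-0.05 12.15 -0.03] ; without turn [-0.05 12.15 -0.03]; q6 end -1.51
[(np.float64(274.5353224373318), np.float64(290.37753268468987)), (np.float64(274.58802239576727), np.float64(204.9317472545471)), (np.float64(274.6599657882999), np.float64(88.28536148961352))]
```

View pics/w5.png

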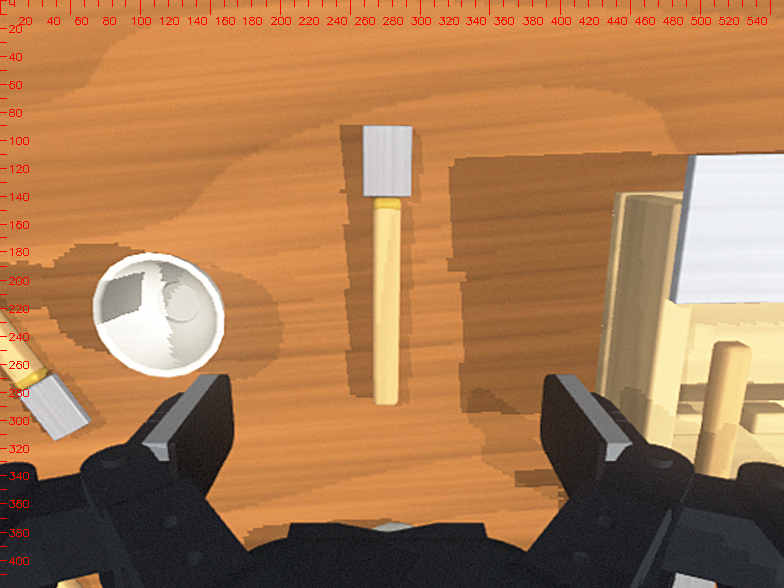

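View pics/t5.png

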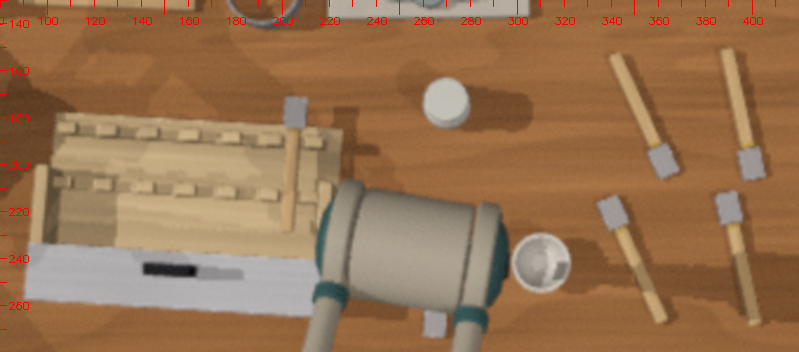

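Emit:
arm_command(increments=[0,0,0,0,4,0,0,0,0,0,0,4,0,0,0,0,0,0,3.1,0,0,0,0,0,0,1,0,0.3,0,0,0,0,0,0,1,0,0,0,0,0,0,1,0,0,0,0,0,0,1,0,0,0,0,0,0,1])

```text
clock: 14.85
position: [0.4475, -0.0097, 0.1799]
ee_rot: [-0.52, 0.522, 0.479, -0.478]
contact_force: [-0.7, 0.4, 6.9]
width: 0.0119
```

Emit:
arm_command(increments=[0,0,0,0,0,0,1,0,0,0,0,-1,0,1,0,0,0,0,-3,0,1,0,0,0,0,-4,0,1,0,0,0,0,-4,0,1,0,0,0,0,0,0,1,0,0,0,0,0,0,1])

```text
clock: 15.72
position: [0.4463, -0.0095, 0.2985]
ee_rot: [0.521, -0.521, -0.478, 0.478]
contact_force: [-1.1, -0.4, -1.0]
width: 0.0118
```

```bash
python3 -c "
from h import *
plan(rest(0,-.0675),.30,RT-np.pi/2)
held(.1795,0,-1)
im=vision.get_image('wrist')[:,:,::-1]; crop(im,0,0,560,420,1.4,'pics/w6.png')
"
```

```text
t=15.72 pos [ 0.4463 -0.0095  0.2985] psi 1.486 w 0.0118 tilt [-0.001  0.    -1.   ] F [-1.1 -0.4 -1. ] q [-0.18  0.18  1.93  0.    1.03 -1.66]
turn about tool y 3.131 ; shift x,y,z cm after turn [-21.12  -0.15   9.37] ; without turn [21.21 -0.15 -9.15]; q6 end 1.98
hend [275.9, 416.0] hend_bot [275.9, 396.2] ferr [275.9, 166.6] blade [275.9, 70.7]
```

View pics/w6.png

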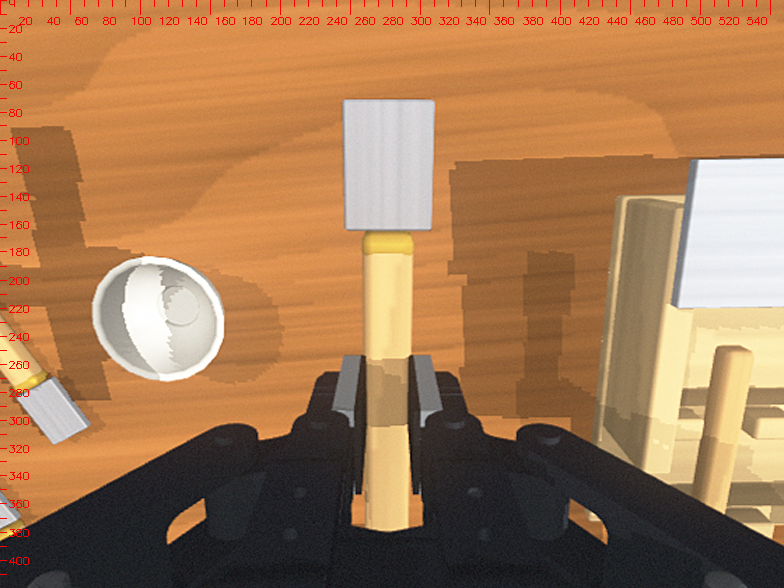

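Emit:
arm_command(increments=[0,0.174,0,0,0,0,1,0,0.174,0,0,0,0,1,0,0.174,0,0,0,0,1,0,0.174,0,0,0,0,1,0,0.174,0,0,0,0,1,0,0.174,0,0,0,0,1,0,0.174,0,0,0,0,1,0,0.174,0,0,0,0,1])

```text
clock: 16.77
position: [0.4463, -0.0095, 0.2971]
ee_rot: [0.707, -0.706, -0.03, 0.032]
contact_force: [0.3, -0.2, 0.0]
width: 0.0122
```

Emit:
arm_command(increments=[0,0.174,0,0,0,0,1,0,0.174,0,0,0,0,1,0,0.174,0,0,0,0,1,0,0.174,0,0,0,0,1,0,0.174,0,0,0,0,1,0,0.174,0,0,0,0,1,0,0.174,0,0,0,0,1,0,0.174,0,0,0,0,1])

```text
clock: 17.77
position: [0.4463, -0.0095, 0.2971]
ee_rot: [-0.561, 0.563, -0.43, 0.428]
contact_force: [0.0, 0.3, -1.5]
width: 0.0122
```

Emit:
arm_command(increments=[0,0.174,0,0,0,0,1,0,0.174,0,0,0,0,1,0,0,0,-3.52,0,1.56,1,0,0,0,-3.52,0,1.56,1,0,0,0,-3.52,0,1.56,1,0,0,0,-3.52,0,1.56,1,0,0,0,-3.52,0,1.56,1,0,0,0,-3.52,0,1.56,1])

```text
clock: 18.77
position: [0.5562, 0.195, 0.2966]
ee_rot: [0.48, -0.482, 0.519, -0.518]
contact_force: [-0.1, 0.5, -0.3]
width: 0.0118
```

Emit:
arm_command(increments=[0,0,0,0,3,0,1,0,0,0,0,0,0,1])

```text
clock: 19.02
position: [0.5546, 0.194, 0.2648]
ee_rot: [0.478, -0.484, 0.52, -0.517]
contact_force: [-0.4, -0.1, -1.4]
width: 0.0122
```

```bash
python3 -c "
from h import *
plan(rest(0,-.0675),.2095,RT-np.pi/2)
held(.1795,0,-1)
im=vision.get_image('wrist')[:,:,::-1]; crop(im,0,0,560,420,1.4,'pics/w7.png')
"
```

```text
t=19.02 pos [0.5546 0.194  0.2648] psi -1.645 w 0.0122 tilt [-0.009 -0.002 -1.   ] F [-0.4 -0.1 -1.4] q [ 0.22  0.41  1.68 -0.    1.07  1.86]
turn about tool y 0.000 ; shift x,y,z cm after turn [-0.02  5.53  0.09] ; without turn [-0.02  5.53  0.09]; q6 end 1.98
hend [275.1, 413.4] hend_bot [275.1, 393.7] ferr [275.0, 165.2] blade [274.9, 68.6]
```

View pics/w7.png

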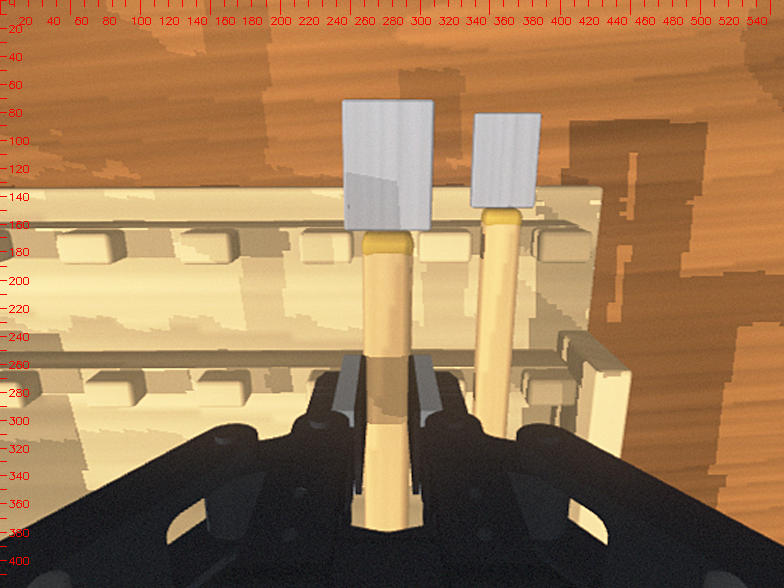

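Emit:
arm_command(increments=[0,0,0,0,2,0,1,0,0,0,0,2,0,1,0,0,0,0,1,0,1,0,0,0,0,0.3,0,1,0,0,0,0,0,0,1,0,0,0,0,0,0,1])

```text
clock: 19.82
position: [0.5565, 0.194, 0.2165]
ee_rot: [-0.481, 0.48, -0.518, 0.519]
contact_force: [0.3, -0.2, -0.7]
width: 0.012
```

```bash
python3 -c "
from h import *
plan(rest(0,-.0675),.2105,RT-np.pi/2)"
```

```text
t=19.82 pos [0.5565 0.194  0.2165] psi -1.646 w 0.0120 tilt [ 0.001  0.    -1.   ] F [ 0.3 -0.2 -0.7] q [0.22 0.46 1.74 0.   0.95 1.86]
turn about tool y -0.001 ; shift x,y,z cm after turn [-0.   0.6 -0.1] ; without turn [-0.   0.6 -0.1]; q6 end 1.98
```

Emit:
arm_command(increments=[0,0,0,0,0.6,0,1,0,0,0,0,0,0,1,0,0,0,0,0,0,0.65,0,0,0,0,0,0,0.65,0,0,0,0,0,0,0.65,0,0,0,0,-3,0,0.65,0,0,0,0,-5,0,0.3,0,0,0,0,-1,0,0])

```text
clock: 20.82
position: [0.5572, 0.1942, 0.3032]
ee_rot: [-0.483, 0.479, -0.517, 0.52]
contact_force: [-0.3, 0.5, -0.0]
width: 0.0652
```

```bash
python3 -c "
from h import *
plan((.4448,-.2256),.30,.393-np.pi/2)
im=vision.get_image('top')[:,:,::-1]; crop(im,80,130,420,280,2.35,'pics/t8.png')"
```

```text
t=20.82 pos [0.5572 0.1942 0.3032] psi -1.646 w 0.0652 tilt [ 0.007  0.002 -1.   ] F [-0.3  0.5 -0. ] q [0.22 0.37 1.63 0.   1.14 1.86]
turn about tool y -0.468 ; shift x,y,z cm after turn [ 34.48   0.32 -26.46] ; without turn [42.71  0.32 -8.06]; q6 end 0.71
```

View pics/t8.png

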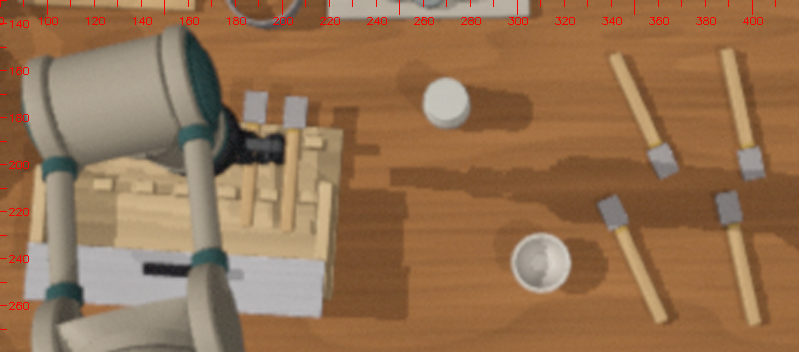

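Emit:
arm_command(increments=[0,-0.156,0,0,0,0,0,0,-0.156,0,0,0,0,0,0,-0.156,0,0,0,0,0,0,0,0,4.3,0,-3.3,0,0,0,0,4.3,0,-3.3,0,0,0,0,4.3,0,-3.3,0,0,0,0,4.3,0,-3.3,0,0,0,0,4.3,0,-3.3,0])

```text
clock: 21.88
position: [0.4848, -0.0692, 0.2983]
ee_rot: [-0.588, 0.588, -0.394, 0.392]
contact_force: [0.2, -1.7, 0.5]
width: 0.0852
```

Emit:
arm_command(increments=[0,0,0,4.3,0,-3.3,0,0,0,0,4.3,0,-3.3,0,0,0,0,4.3,0,-3.3,0,0,0,0,0,0,0,0,0,0,0,0,0,0,0])

```text
clock: 22.5
position: [0.4434, -0.2245, 0.2985]
ee_rot: [0.588, -0.587, 0.394, -0.392]
contact_force: [-0.2, 0.5, -0.0]
width: 0.0856
```

```bash
python3 -c "
from h import *
plan((.4448,-.2256),.1795,.393-np.pi/2)
im=vision.get_image('wrist')[:,:,::-1]; crop(im,0,0,560,420,1.4,'pics/w9.png')
p=vision.camera_params('wrist');y=.393
print([w2px(p,np.array([.4448+a*np.cos(y),-.2256+a*np.sin(y),.012])) for a in (-.068,0,.08)])
"
```

```text
t=22.50 pos [ 0.4434 -0.2245  0.2985] psi -1.179 w 0.0856 tilt [-0.002  0.002 -1.   ] F [-0.2  0.5 -0. ] q [-0.61  0.25  1.83  0.    1.07  0.57]
turn about tool y -0.001 ; shift x,y,z cm after turn [ 0.15 11.9   0.09] ; without turn [ 0.15 11.9   0.09]; q6 end 0.71
[(np.float64(279.32517614489774), np.float64(291.3658342097719)), (np.float64(279.5677040926971), np.float64(205.76842999194085)), (np.float64(279.8991772193129), np.float64(88.77886460891916))]
```

View pics/w9.png

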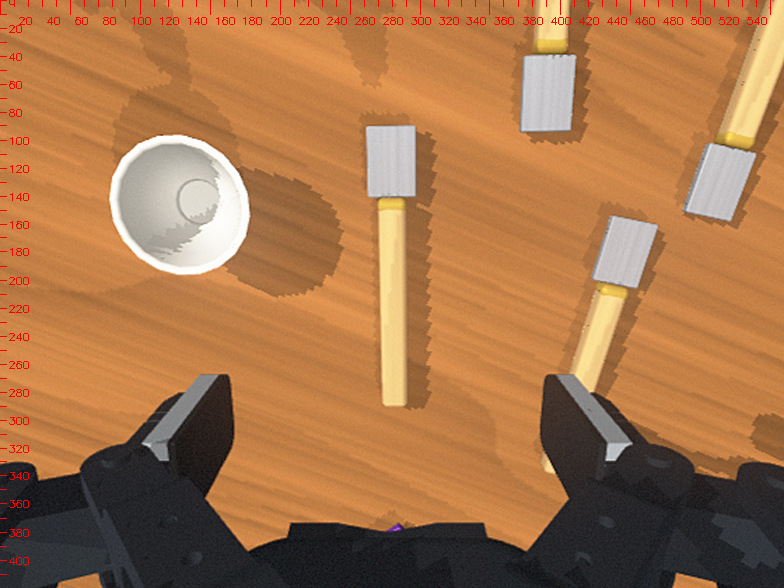

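Emit:
arm_command(increments=[0,0,0,0.2,4,0.1,0,0,0,0,0,4,0,0,0,0,0,0,3,0,0,0,0,0,0,0.9,0,0.3,0,0,0,0,0,0,1,0,0,0,0,0,0,1,0,0,0,0,0,0,1,0,0,0,0,0,0,1])

```text
clock: 23.55
position: [0.4461, -0.2266, 0.182]
ee_rot: [0.588, -0.588, 0.392, -0.394]
contact_force: [0.0, 1.3, 6.2]
width: 0.0119
```

Emit:
arm_command(increments=[0,0,0,0,0,0,1])

```text
clock: 23.68
position: [0.4461, -0.2266, 0.182]
ee_rot: [0.588, -0.588, 0.392, -0.394]
contact_force: [-0.0, 1.0, 5.7]
width: 0.0118
```

Emit:
arm_command(increments=[0,0,0,0,-1,0,1,0,0,0,0,-3,0,1,0,0,0,0,-4,0,1,0,0.156,0,0,-4,0,1,0,0.156,0,0,0,0,1,0,0.156,0,0,0,0,1,0,0,0,0,0,0,1,0,0,0,0,0,0,1])

```text
clock: 24.68
position: [0.4455, -0.2264, 0.3008]
ee_rot: [-0.481, 0.481, -0.518, 0.518]
contact_force: [0.5, -0.4, -0.2]
width: 0.0117
```

```bash
python3 -c "
from h import *
plan(rest(0,-.0225),.30,RT-np.pi/2)
held(.18,0,-1)
im=vision.get_image('wrist')[:,:,::-1]; crop(im,0,0,560,420,1.4,'pics/w10.png')
"
```

```text
t=24.68 pos [ 0.4455 -0.2264  0.3008] psi -1.644 w 0.0117 tilt [ 0.  0. -1.] F [ 0.5 -0.4 -0.2] q [-0.61  0.25  1.82  0.    1.07  1.03]
turn about tool y 0.001 ; shift x,y,z cm after turn [-47.25   0.08   7.84] ; without turn [-47.24   0.08   7.9 ]; q6 end 2.05
hend [276.2, 416.4] hend_bot [276.2, 396.7] ferr [276.3, 168.9] blade [276.3, 73.6]
```

View pics/w10.png

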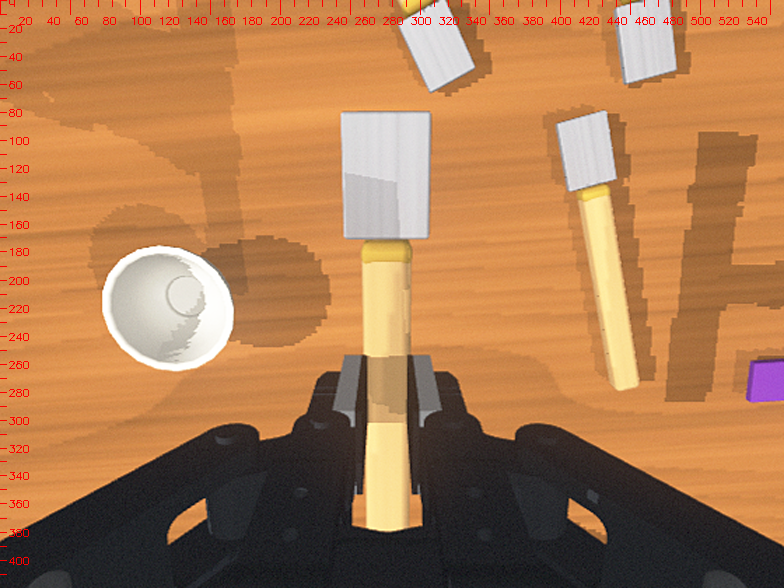

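Emit:
arm_command(increments=[0,0,0,-5.9,0,0.98,1,0,0,0,-5.9,0,0.98,1,0,0,0,-5.9,0,0.98,1,0,0,0,-5.9,0,0.98,1,0,0,0,-5.9,0,0.98,1,0,0,0,-5.9,0,0.98,1,0,0,0,-5.9,0,0.98,1,0,0,0,-5.9,0,0.98,1])

```text
clock: 25.72
position: [0.5595, 0.2404, 0.3006]
ee_rot: [-0.481, 0.481, -0.518, 0.518]
contact_force: [1.0, -0.3, -0.2]
width: 0.0119
```

Emit:
arm_command(increments=[0,0,0,0,3,0,1,0,0,0,0,0,0,1,0,0,0,0,0,0,1])

```text
clock: 26.1
position: [0.5594, 0.238, 0.2711]
ee_rot: [-0.481, 0.481, -0.518, 0.518]
contact_force: [-0.3, -0.6, -0.7]
width: 0.011
```

```bash
python3 -c "
from h import *
plan(rest(0,-.0225),.213,RT-np.pi/2)
held(.182,0.002,-1)
im=vision.get_image('wrist')[:,:,::-1]; crop(im,0,0,560,420,1.4,'pics/w11.png')
"
```

```text
t=26.10 pos [0.5594 0.238  0.2711] psi -1.646 w 0.0110 tilt [-0. -0. -1.] F [-0.3 -0.6 -0.7] q [ 0.29  0.42  1.63 -0.    1.09  1.93]
turn about tool y -0.001 ; shift x,y,z cm after turn [-0.1   5.81 -0.06] ; without turn [-0.1   5.81 -0.06]; q6 end 2.05
hend [276.1, 416.4] hend_bot [276.1, 397.0] ferr [276.1, 173.3] blade [276.1, 79.9]
```

View pics/w11.png

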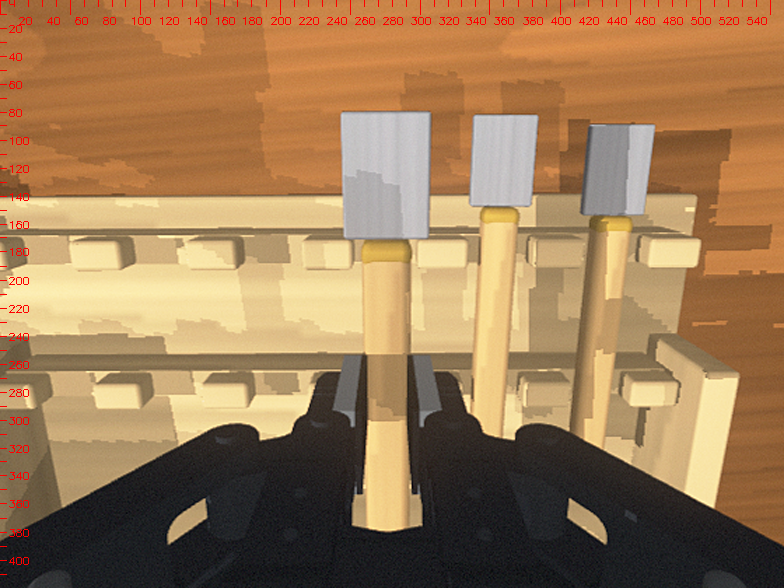

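Emit:
arm_command(increments=[0,0,0,-0.1,2,0,1,0,0,0,0,2,0,1,0,0,0,0,1.2,0,1,0,0,0,0,0.6,0,1,0,0,0,0,0,0,1,0,0,0,0,0,0,1])

```text
clock: 26.9
position: [0.5597, 0.2394, 0.2134]
ee_rot: [-0.481, 0.48, -0.518, 0.519]
contact_force: [0.1, -0.4, -0.9]
width: 0.0113
```

```bash
python3 -c "
from h import *
plan(rest(0,-.0225),.213,RT-np.pi/2)
"
```

```text
t=26.90 pos [0.5597 0.2394 0.2134] psi -1.646 w 0.0113 tilt [ 0.001  0.    -1.   ] F [ 0.1 -0.4 -0.9] q [0.29 0.48 1.69 0.   0.96 1.94]
turn about tool y -0.001 ; shift x,y,z cm after turn [ 0.06  0.04 -0.08] ; without turn [ 0.06  0.04 -0.08]; q6 end 2.05
```

Emit:
arm_command(increments=[0,0,0,0,0.1,0,1,0,0,0,0,0,0,0.65,0,0,0,0,0,0,0.65,0,0,0,0,0,0,0.65,0,0,0,0,-3,0,0.65,0,0,0,0,-5,0,0.3,0,0,0,0,-1,0,0,0,0,0,0,0,0,0])

```text
clock: 27.9
position: [0.5593, 0.2394, 0.3023]
ee_rot: [-0.481, 0.48, -0.518, 0.519]
contact_force: [-0.0, 0.2, -0.5]
width: 0.0823
```

```bash
python3 -c "
from h import *
plan((.6172,-.235),.30,-2.724+np.pi/2)
im=vision.get_image('top')[:,:,::-1]; crop(im,80,130,420,280,2.35,'pics/t12.png')"
```

```text
t=27.90 pos [0.5593 0.2394 0.3023] psi -1.646 w 0.0823 tilt [ 0.001  0.    -1.   ] F [-0.   0.2 -0.5] q [0.29 0.4  1.59 0.   1.16 1.94]
turn about tool y -0.493 ; shift x,y,z cm after turn [ 45.71   0.23 -13.95] ; without turn [46.87  0.23  9.34]; q6 end 0.79
```

View pics/t12.png

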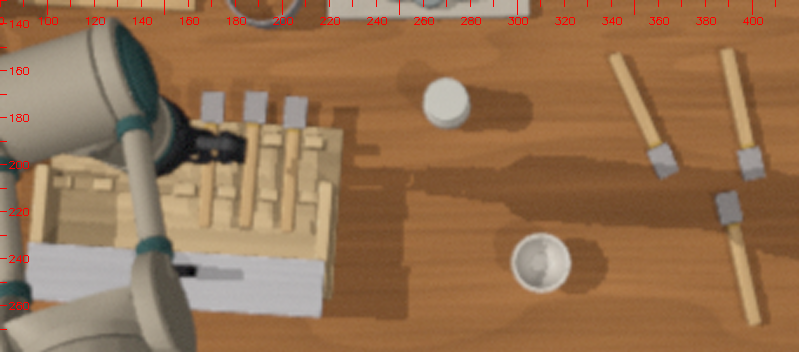

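Emit:
arm_command(increments=[0,-0.164,0,0,0,0,0,0,-0.164,0,0,0,0,0,0,-0.164,0,0,0,0,0,0,0,0,5.08,0,-1.55,0,0,0,0,5.08,0,-1.55,0,0,0,0,5.08,0,-1.55,0,0,0,0,5.08,0,-1.55,0,0,0,0,5.08,0,-1.55,0])

```text
clock: 28.95
position: [0.5907, -0.0258, 0.2995]
ee_rot: [-0.592, 0.593, -0.387, 0.384]
contact_force: [1.4, -0.0, 1.1]
width: 0.0855
```

Emit:
arm_command(increments=[0,0,0,5.08,0,-1.55,0,0,0,0,5.08,0,-1.55,0,0,0,0,5.08,0,-1.55,0,0,0,0,5.08,0,-1.55,0,0,0,0,0,0,0,0,0,0,0,0,0,0,0])

```text
clock: 29.7
position: [0.6162, -0.2348, 0.2996]
ee_rot: [0.593, -0.592, 0.388, -0.384]
contact_force: [-0.0, 0.8, -1.1]
width: 0.0855
```

```bash
cat >> h.py <<'E'
def wr(fn): 
    im=vision.get_image('wrist')[:,:,::-1]; crop(im,0,0,560,420,1.4,fn)
def pred(x,y,yaw):
    p=vision.camera_params('wrist')
    print([np.round(w2px(p,np.array([x+a*np.cos(yaw),y+a*np.sin(yaw),.012])),1).tolist() for a in (-.068,0,.08)])
E
python3 -c "
from h import *
plan((.6172,-.235),.1815,-2.724+np.pi/2)
pred(.6172,-.235,-2.724);wr('pics/w13.png')
"
```

```text
t=29.70 pos [ 0.6162 -0.2348  0.2996] psi -1.155 w 0.0855 tilt [-0.003  0.003 -1.   ] F [-0.   0.8 -1.1] q [-0.47  0.47  1.47  0.    1.21  0.68]
turn about tool y -0.002 ; shift x,y,z cm after turn [ 0.06 11.81  0.08] ; without turn [ 0.06 11.81  0.08]; q6 end 0.79
[[278.3, 106.5], [278.3, 204.5], [278.3, 303.9]]
```

View pics/w13.png

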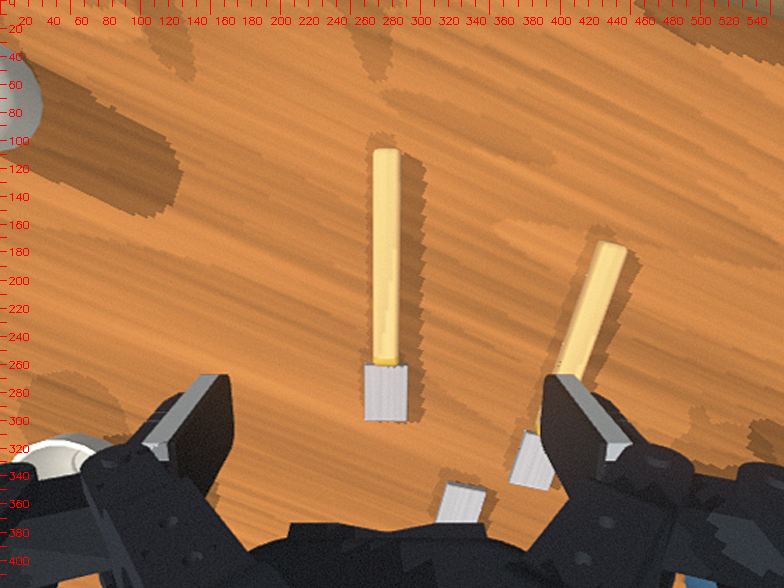

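Emit:
arm_command(increments=[0,0,0,0,4,0.1,0,0,0,0,0,4,0,0,0,0,0,0,3,0,0,0,0,0,0,0.8,0,0.3,0,0,0,0,0,0,1,0,0,0,0,0,0,1,0,0,0,0,0,0,1,0,0,0,0,0,0,1])

```text
clock: 30.75
position: [0.6182, -0.2345, 0.1879]
ee_rot: [0.593, -0.592, 0.385, -0.387]
contact_force: [-3.4, 4.9, 15.1]
width: 0.0004
```

Emit:
arm_command(increments=[0,0,0,0,0,0,1])

```text
clock: 30.88
position: [0.6179, -0.2339, 0.1875]
ee_rot: [0.593, -0.592, 0.386, -0.386]
contact_force: [-3.9, 4.6, 14.4]
width: 0.0006
```

Emit:
arm_command(increments=[0,0,0,0,-1,0,1,0,0,0,0,-3,0,1,0,0,0,0,-4,0,1,0,0,0,0,-4,0,1,0,0,0,0,0,0,1,0,0,0,0,0,0,1])

```text
clock: 31.62
position: [0.6174, -0.2348, 0.3035]
ee_rot: [-0.593, 0.593, -0.386, 0.386]
contact_force: [0.0, 0.5, 0.5]
width: 0.0
```

```bash
python3 -c "
from h import *
plan(rest(0,.0225),.30,RT+np.pi/2)
held(.182,0,1);wr('pics/w14.png')
"
```

```text
t=31.62 pos [ 0.6174 -0.2348  0.3035] psi -1.154 w 0.0000 tilt [-0.  0. -1.] F [0.  0.5 0.5] q [-0.47  0.47  1.46 -0.    1.21  0.69]
turn about tool y -2.650 ; shift x,y,z cm after turn [51.3   0.35  9.37] ; without turn [-49.66   0.35  15.93]; q6 end -1.03
hend [275.7, 107.9] hend_bot [275.7, 108.0] ferr [275.7, 372.6] blade [275.7, 427.4]
```

View pics/w14.png

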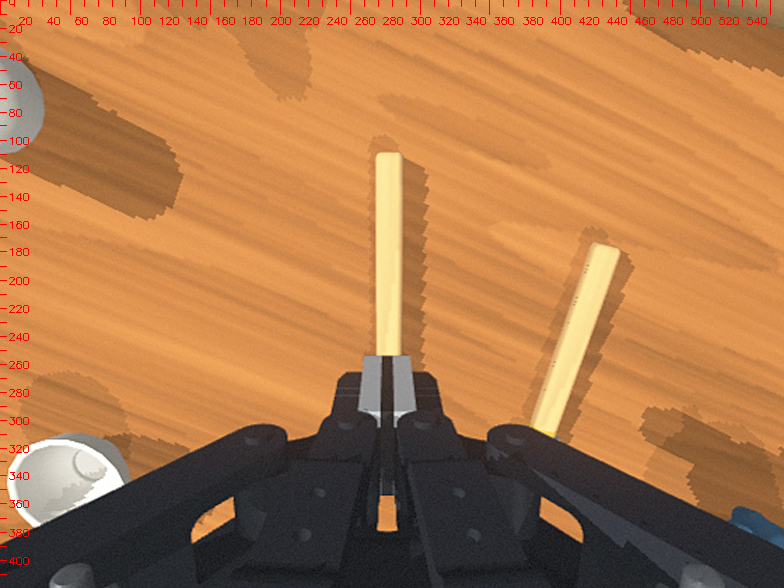

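Emit:
arm_command(increments=[0,0,0,0,0,0,0,0,0,0,0,0,0,0,0,0,0,0,4,0,0,0,0,0,0,4,0,0,0,0,0,0,3,0,0,0,0,0,0,1.6,0,0,0,0,0,0,0,0,0,0,0,0,0,0,0,0])

```text
clock: 32.67
position: [0.6184, -0.235, 0.1789]
ee_rot: [0.593, -0.593, 0.385, -0.387]
contact_force: [0.3, -0.4, -0.6]
width: 0.0854
```

```bash
python3 -c "
from h import *
plan((.6172,-.235),.177,-2.724+np.pi/2)"
```

```text
t=32.67 pos [ 0.6184 -0.235   0.1789] psi -1.154 w 0.0854 tilt [ 0.002 -0.001 -1.   ] F [ 0.3 -0.4 -0.6] q [-0.47  0.59  1.6   0.    0.96  0.69]
turn about tool y -0.001 ; shift x,y,z cm after turn [-0.05  0.19 -0.11] ; without turn [-0.05  0.19 -0.11]; q6 end 0.79
```

Emit:
arm_command(increments=[0,0,0,0,0.2,0,0,0,0,0,0,0,0,1,0,0,0,0,0,0,1,0,0,0,0,0,0,1,0,0,0,0,0,0,1,0,0,0,0,0,0,1,0,0,0,0,0,0,1])

```text
clock: 33.55
position: [0.6179, -0.2348, 0.1759]
ee_rot: [0.593, -0.593, 0.386, -0.386]
contact_force: [0.1, -0.2, 2.7]
width: 0.0124
```

Emit:
arm_command(increments=[0,0,0,0,-1,0,1,0,0,0,0,-3,0,1,0,0,0,0,-4,0,1,0,-0.177,0,0,-4,0,1,0,-0.177,0,0,0,0,1,0,-0.177,0,0,0,0,1,0,-0.177,0,0,0,0,1,0,-0.177,0,0,0,0,1])

```text
clock: 34.55
position: [0.6176, -0.2346, 0.296]
ee_rot: [0.701, -0.701, 0.093, -0.093]
contact_force: [0.1, -0.3, -0.1]
width: 0.0123
```

Emit:
arm_command(increments=[0,-0.177,0,0,0,0,1,0,-0.177,0,0,0,0,1,0,-0.177,0,0,0,0,1,0,-0.177,0,0,0,0,1,0,-0.177,0,0,0,0,1,0,-0.177,0,0,0,0,1,0,-0.177,0,0,0,0,1,0,-0.177,0,0,0,0,1])

```text
clock: 35.55
position: [0.6176, -0.2346, 0.2959]
ee_rot: [0.593, -0.593, -0.385, 0.385]
contact_force: [0.7, 0.1, 0.3]
width: 0.012
```

Emit:
arm_command(increments=[0,-0.177,0,0,0,0,1,0,-0.177,0,0,0,0,1,0,0,0,0,0,0,1,0,0,0,0,0,0,1])

```text
clock: 36.05
position: [0.6177, -0.2347, 0.2958]
ee_rot: [0.518, -0.518, -0.482, 0.482]
contact_force: [0.5, 0.5, -0.8]
width: 0.0123
```

```bash
python3 -c "
from h import *
plan(rest(0,.0225),.30,RT+np.pi/2)
held(.176,0,1);wr('pics/w15.png')
"
```

```text
t=36.05 pos [ 0.6177 -0.2347  0.2958] psi 1.499 w 0.0123 tilt [ 0.  0. -1.] F [ 0.5  0.5 -0.8] q [-0.47  0.47  1.47  0.    1.2  -1.97]
turn about tool y 0.002 ; shift x,y,z cm after turn [51.29 -0.42  9.4 ] ; without turn [51.32 -0.42  9.29]; q6 end -1.03
hend [275.9, 105.0] hend_bot [275.9, 105.4] ferr [275.9, 380.5] blade [275.9, 436.9]
```

View pics/w15.png

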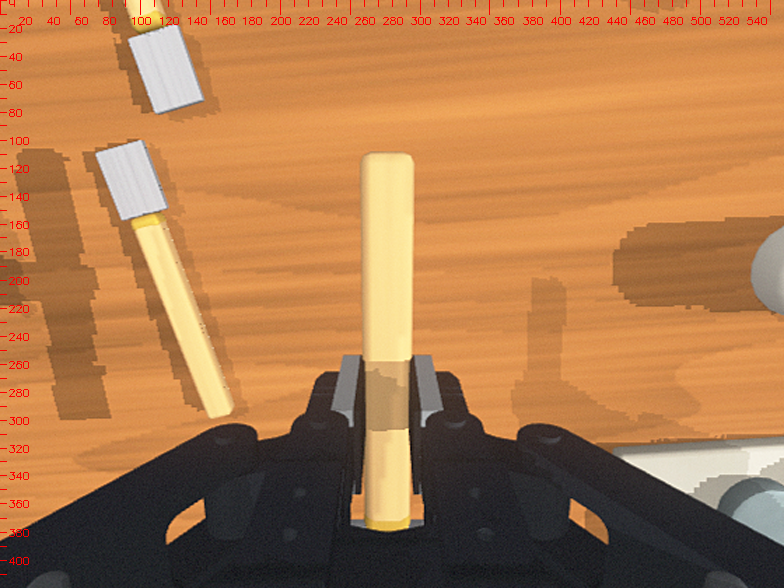

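Emit:
arm_command(increments=[0,0,0,5.7,0,1.06,1,0,0,0,5.7,0,1.06,1,0,0,0,5.7,0,1.06,1,0,0,0,5.7,0,1.06,1,0,0,0,5.7,0,1.06,1,0,0,0,5.7,0,1.06,1,0,0,0,5.7,0,1.06,1,0,0,0,5.7,0,1.06,1])

```text
clock: 37.1
position: [0.5646, 0.2279, 0.296]
ee_rot: [-0.517, 0.518, 0.482, -0.482]
contact_force: [-0.0, -0.6, -0.5]
width: 0.0121
```

Emit:
arm_command(increments=[0,0,0,5.7,0,1.06,1,0,0,0,0,0,0,1,0,0,0,0,3,0,1,0,0,0,0,0,0,1,0,0,0,0,0,0,1])

```text
clock: 37.72
position: [0.5589, 0.283, 0.2663]
ee_rot: [-0.517, 0.518, 0.482, -0.482]
contact_force: [-0.4, 0.2, 0.7]
width: 0.0125
```

```bash
python3 -c "
from h import *
plan(rest(-.002,.0225),.2075,RT+np.pi/2)
held(.176,-.0015,1);wr('pics/w16.png')
"
```

```text
t=37.73 pos [0.5589 0.283  0.2663] psi 1.500 w 0.0125 tilt [ 0.001  0.    -1.   ] F [-0.4  0.2  0.7] q [ 0.36  0.45  1.59 -0.    1.1  -1.14]
turn about tool y 0.003 ; shift x,y,z cm after turn [ 0.11  5.88 -0.13] ; without turn [ 0.11  5.88 -0.13]; q6 end -1.03
hend [275.9, 109.2] hend_bot [275.9, 109.2] ferr [275.9, 383.2] blade [275.9, 439.2]
```

View pics/w16.png

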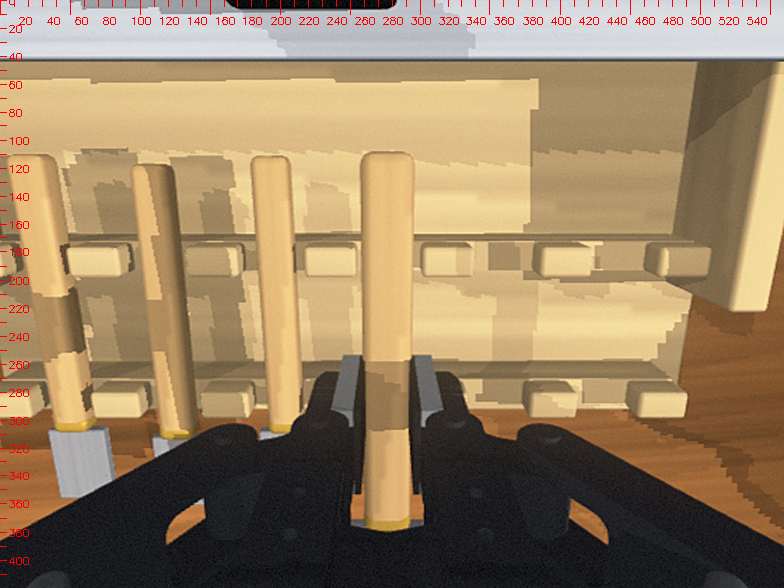

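Emit:
arm_command(increments=[0,0,0,0.1,2,-0.1,1,0,0,0,0,2,0,1,0,0,0,0,1.2,0,1,0,0,0,0,0.6,0,1,0,0,0,0,0,0,1,0,0,0,0,0,0,1])

```text
clock: 38.52
position: [0.5598, 0.2847, 0.2084]
ee_rot: [-0.517, 0.517, 0.483, -0.482]
contact_force: [0.0, 0.3, -0.8]
width: 0.0125
```

```bash
python3 -c "
from h import *
plan(rest(-.002,.0225),.207,RT+np.pi/2)
"
```

```text
t=38.52 pos [0.5598 0.2847 0.2084] psi 1.501 w 0.0125 tilt [ 0.001  0.001 -1.   ] F [ 0.   0.3 -0.8] q [ 0.36  0.51  1.65  0.    0.97 -1.14]
turn about tool y 0.005 ; shift x,y,z cm after turn [-0.07  0.14 -0.04] ; without turn [-0.07  0.14 -0.04]; q6 end -1.03
```

Emit:
arm_command(increments=[0,0,0,0,0.15,0,1,0,0,0,0,0,0,0.65,0,0,0,0,0,0,0.65,0,0,0,0,0,0,0.65,0,0,0,0,-3,0,0.65,0,0,0,0,-5,0,0.3,0,0,0,0,-1,0,0,0,0,0,0,0,0,0])

```text
clock: 39.52
position: [0.5594, 0.2846, 0.2969]
ee_rot: [-0.517, 0.517, 0.483, -0.482]
contact_force: [0.4, 0.7, -0.7]
width: 0.082
```

```bash
python3 -c "
from h import *
plan((.4445,-.3419),.30,.179+np.pi/2)
im=vision.get_image('top')[:,:,::-1]; crop(im,80,130,420,280,2.35,'pics/t17.png')"
```

```text
t=39.52 pos [0.5594 0.2846 0.2969] psi 1.501 w 0.0820 tilt [ 0.001  0.001 -1.   ] F [ 0.4  0.7 -0.7] q [ 0.36  0.43  1.55  0.    1.16 -1.14]
turn about tool y -0.249 ; shift x,y,z cm after turn [-59.6   -0.31  22.46] ; without turn [-63.3   -0.31   7.1 ]; q6 end -2.41
```

View pics/t17.png

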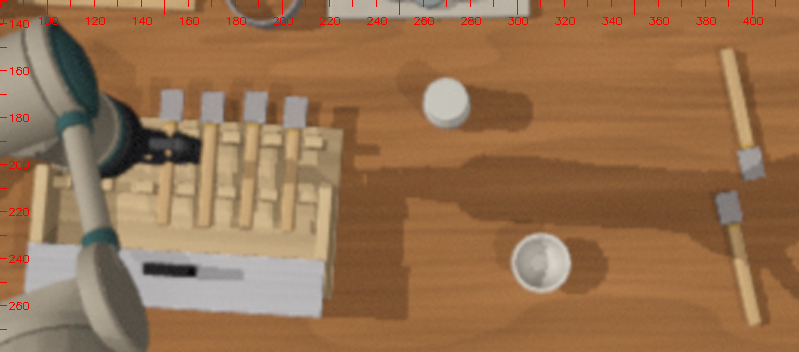

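Emit:
arm_command(increments=[0,-0.125,0,0,0,0,0,0,-0.124,0,0,0,0,0,0,0,0,-5.42,0,2.04,0,0,0,0,-5.42,0,2.04,0,0,0,0,-5.42,0,2.04,0,0,0,0,-5.42,0,2.04,0,0,0,0,-5.42,0,2.04,0,0,0,0,-5.42,0,2.04,0])

```text
clock: 40.58
position: [0.4957, -0.0588, 0.2944]
ee_rot: [0.454, -0.452, -0.542, 0.543]
contact_force: [0.1, -0.1, 0.5]
width: 0.0857
```

Emit:
arm_command(increments=[0,0,0,-5.42,0,2.04,0,0,0,0,-5.42,0,2.04,0,0,0,0,-5.42,0,2.04,0,0,0,0,-5.42,0,2.04,0,0,0,0,-5.42,0,2.04,0,0,0,0,0,0,0,0,0,0,0,0,0,0,0])

```text
clock: 41.45
position: [0.4443, -0.3416, 0.2944]
ee_rot: [-0.455, 0.452, 0.543, -0.542]
contact_force: [-0.1, 0.5, 0.1]
width: 0.0853
```

```bash
python3 -c "
from h import *
plan((.4445,-.3419),.1765,.179+np.pi/2)
pred(.4445,-.3419,.179);wr('pics/w18.png')
"
```

```text
t=41.45 pos [ 0.4443 -0.3416  0.2944] psi 1.749 w 0.0853 tilt [-0.003  0.004 -1.   ] F [-0.1  0.5  0.1] q [-0.78  0.34  1.7   0.    1.1  -2.53]
turn about tool y -0.001 ; shift x,y,z cm after turn [-0.04 11.79 -0.02] ; without turn [-0.04 11.79 -0.02]; q6 end -2.41
[[273.8, 108.4], [274.0, 208.1], [274.2, 309.2]]
```

View pics/w18.png

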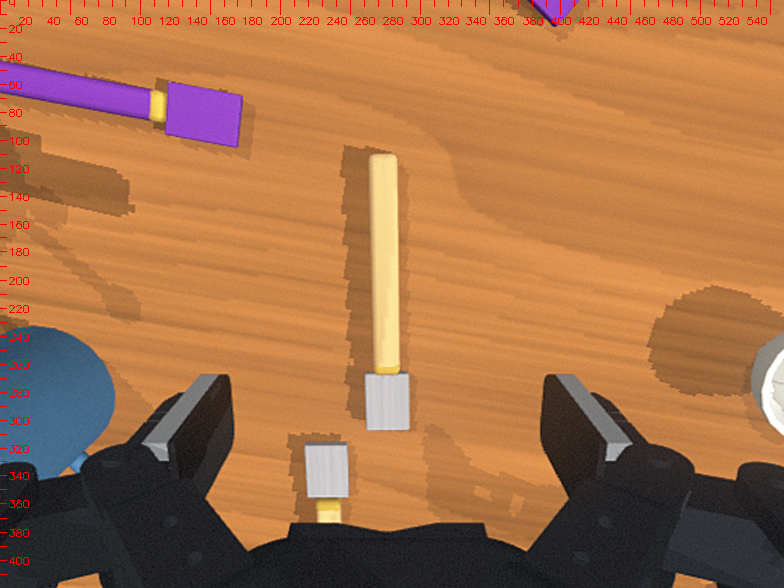

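Emit:
arm_command(increments=[0,0,0,0,4,0,0,0,0,0,0,4,0,0,0,0,0,0,2.8,0,0,0,0,0,0,1,0,0,0,0,0,0,0,0,0,0,0,0,0,0,0,0])

```text
clock: 42.25
position: [0.4456, -0.342, 0.1793]
ee_rot: [0.452, -0.454, -0.543, 0.543]
contact_force: [-0.0, -0.1, -0.5]
width: 0.0853
```

```bash
python3 -c "
from h import *
plan((.4445,-.3419),.1765,.179+np.pi/2)"
```

```text
t=42.25 pos [ 0.4456 -0.342   0.1793] psi 1.751 w 0.0853 tilt [ 0.002 -0.001 -1.   ] F [-0.  -0.1 -0.5] q [-0.78  0.47  1.84  0.    0.83 -2.53]
turn about tool y 0.001 ; shift x,y,z cm after turn [0.03 0.28 0.1 ] ; without turn [0.03 0.28 0.1 ]; q6 end -2.41
```

Emit:
arm_command(increments=[0,0,0,0,0.3,0.1,0,0,0,0,0,0,0,1,0,0,0,0,0,0,1,0,0,0,0,0,0,1,0,0,0,0,0,0,1,0,0,0,0,0,0,1,0,0,0,0,0,0,1])

```text
clock: 43.12
position: [0.444, -0.3423, 0.1754]
ee_rot: [0.453, -0.453, -0.543, 0.543]
contact_force: [-1.2, 0.2, 2.8]
width: 0.0123
```

Emit:
arm_command(increments=[0,0,0,0,-1,0,1,0,0,0,0,-3,0,1,0,0,0,0,-4,0,1,0,0.13,0,0,-4,0,1,0,0.127,0,0,0,0,1,0,0,0,0,0,0,1,0,0,0,0,0,0,1])

```text
clock: 44.0
position: [0.4436, -0.3419, 0.2947]
ee_rot: [0.519, -0.518, -0.481, 0.481]
contact_force: [-0.0, -0.7, -0.0]
width: 0.0125
```

```bash
python3 -c "
from h import *
plan(rest(0,.0675),.30,RT+np.pi/2)
held(.176,0,1);wr('pics/w19.png')
"
```

```text
t=44.00 pos [ 0.4436 -0.3419  0.2947] psi 1.495 w 0.0125 tilt [-0.001  0.001 -1.   ] F [-0.  -0.7 -0. ] q [-0.78  0.34  1.71  0.    1.1  -2.28]
turn about tool y -0.002 ; shift x,y,z cm after turn [67.79 -0.53 -7.16] ; without turn [67.8  -0.53 -7.06]; q6 end -0.97
hend [275.4, 105.5] hend_bot [275.4, 105.9] ferr [275.5, 380.9] blade [275.5, 437.4]
```

View pics/w19.png

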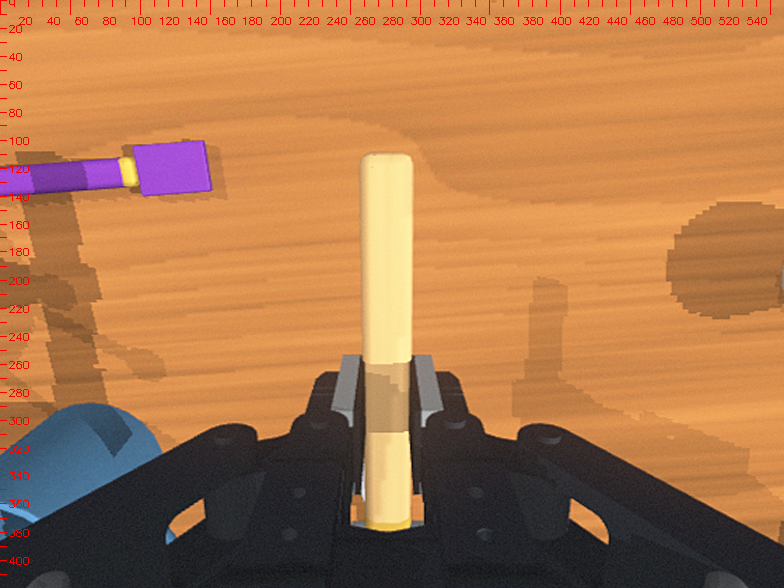

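Emit:
arm_command(increments=[0,0,0,5.65,0,-0.58,1,0,0,0,5.65,0,-0.58,1,0,0,0,5.65,0,-0.58,1,0,0,0,5.65,0,-0.58,1,0,0,0,5.65,0,-0.58,1,0,0,0,5.65,0,-0.58,1,0,0,0,5.65,0,-0.58,1,0,0,0,5.65,0,-0.58,1])

```text
clock: 45.05
position: [0.5253, 0.1067, 0.2947]
ee_rot: [0.519, -0.519, -0.48, 0.481]
contact_force: [0.2, 0.3, -0.9]
width: 0.0123
```

Emit:
arm_command(increments=[0,0,0,5.65,0,-0.58,1,0,0,0,5.65,0,-0.58,1,0,0,0,5.65,0,-0.58,1,0,0,0,5.65,0,-0.58,1,0,0,0,0,3,0,1,0,0,0,0,0,0,1,0,0,0,0,0,0,1])

```text
clock: 45.92
position: [0.5661, 0.3279, 0.2652]
ee_rot: [0.519, -0.519, -0.48, 0.48]
contact_force: [0.4, 0.1, -0.2]
width: 0.0124
```

```bash
python3 -c "
from h import *
plan(rest(-.002,.0675),.2075,RT+np.pi/2)
held(.176,-.0015,1);wr('pics/w20.png')
"
```

```text
t=45.92 pos [0.5661 0.3279 0.2652] psi 1.493 w 0.0124 tilt [-0.001 -0.    -1.   ] F [ 0.4  0.1 -0.2] q [ 0.42  0.49  1.53 -0.    1.13 -1.07]
turn about tool y -0.003 ; shift x,y,z cm after turn [0.08 5.77 0.27] ; without turn [0.08 5.77 0.27]; q6 end -0.97
hend [276.2, 109.7] hend_bot [276.2, 109.8] ferr [276.1, 383.6] blade [276.1, 439.7]
```

View pics/w20.png

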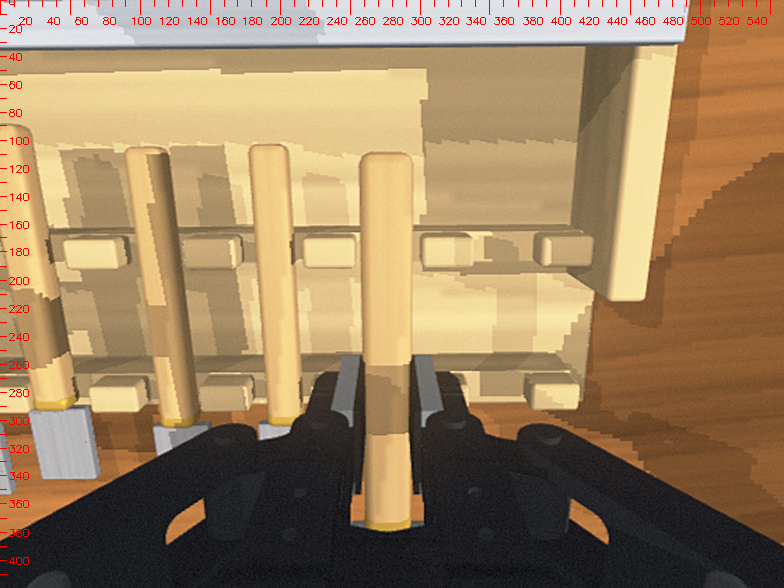

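Aligned with slot 4 (teeth at crop x 330 and 447, handle 387). Lower.

Emit:
arm_command(increments=[0,0,0,0,2,0.2,1,0,0,0,0,2,0,1,0,0,0,0,1.2,0,1,0,0,0,0,0.6,0,1,0,0,0,0,0,0,1,0,0,0,0,0,0,1])

```text
clock: 46.72
position: [0.5644, 0.3286, 0.208]
ee_rot: [-0.519, 0.519, 0.481, -0.48]
contact_force: [-0.5, 0.8, -0.2]
width: 0.0118
```

```bash
python3 -c "
from h import *
plan(rest(-.002,.0675),.207,RT+np.pi/2)
"
```

```text
t=46.73 pos [0.5644 0.3286 0.208 ] psi 1.493 w 0.0118 tilt [ 0.001  0.001 -1.   ] F [-0.5  0.8 -0.2] q [ 0.42  0.54  1.59  0.    1.   -1.07]
turn about tool y -0.003 ; shift x,y,z cm after turn [0.02 0.1  0.09] ; without turn [0.02 0.1  0.09]; q6 end -0.97
```

Emit:
arm_command(increments=[0,0,0,0,0.15,0,1,0,0,0,0,0,0,0.65,0,0,0,0,0,0,0.65,0,0,0,0,0,0,0.65,0,0,0,0,-3,0,0.65,0,0,0,0,-5,0,0.3,0,0,0,0,-1,0,0,0,0,0,0,0,0,0])

```text
clock: 47.72
position: [0.564, 0.3285, 0.2964]
ee_rot: [-0.519, 0.519, 0.481, -0.48]
contact_force: [0.0, -0.4, 0.5]
width: 0.0822
```

```bash
python3 -c "
from h import *
plan((.6168,-.3437),.30,-2.958-np.pi/2)
im=vision.get_image('top')[:,:,::-1]; crop(im,80,130,420,280,2.35,'pics/t21.png')"
```

```text
t=47.73 pos [0.564  0.3285 0.2964] psi 1.493 w 0.0822 tilt [ 0.001  0.001 -1.   ] F [ 0.  -0.4  0.5] q [ 0.42  0.46  1.49  0.    1.19 -1.07]
turn about tool y -0.261 ; shift x,y,z cm after turn [-67.05  -0.36   7.08] ; without turn [-66.61  -0.36 -10.49]; q6 end -2.26
```

View pics/t21.png

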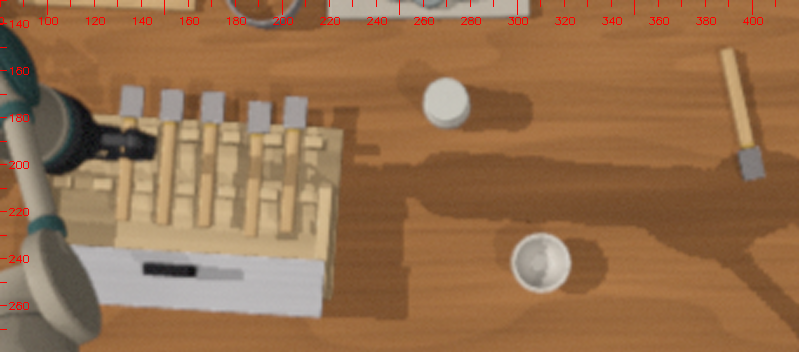

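Emit:
arm_command(increments=[0,-0.13,0,0,0,0,0,0,-0.13,0,0,0,0,0,0,0,0,-5.59,0,0.59,0,0,0,0,-5.59,0,0.59,0,0,0,0,-5.59,0,0.59,0,0,0,0,-5.59,0,0.59,0,0,0,0,-5.59,0,0.59,0,0,0,0,-5.59,0,0.59,0])

```text
clock: 48.78
position: [0.5893, -0.0095, 0.2936]
ee_rot: [0.454, -0.451, -0.543, 0.544]
contact_force: [1.0, -0.4, -0.5]
width: 0.0854
```

Emit:
arm_command(increments=[0,0,0,-5.59,0,0.59,0,0,0,0,-5.59,0,0.59,0,0,0,0,-5.59,0,0.59,0,0,0,0,-5.59,0,0.59,0,0,0,0,-5.59,0,0.59,0,0,0,0,-5.59,0,0.59,0,0,0,0,0,0,0,0,0,0,0,0,0,0,0])

```text
clock: 49.78
position: [0.6153, -0.3437, 0.2933]
ee_rot: [-0.454, 0.451, 0.543, -0.543]
contact_force: [-0.5, 0.5, -0.3]
width: 0.0853
```

```bash
python3 -c "
from h import *
plan((.6168,-.3437),.1765,-2.958-np.pi/2)
pred(.6168,-.3437,-2.958);wr('pics/w22.png')
im=vision.get_image('top')[:,:,::-1]; crop(im,85,150,235,260,5.3,'pics/t22.png')
"
```

```text
t=49.77 pos [ 0.6153 -0.3437  0.2933] psi 1.752 w 0.0853 tilt [-0.003  0.003 -1.   ] F [-0.5  0.5 -0.3] q [-0.61  0.54  1.36  0.    1.25 -2.36]
turn about tool y -0.002 ; shift x,y,z cm after turn [-0.02 11.68 -0.14] ; without turn [-0.02 11.68 -0.14]; q6 end -2.26
[[274.6, 297.4], [274.3, 210.5], [273.9, 91.6]]
```

View pics/w22.png

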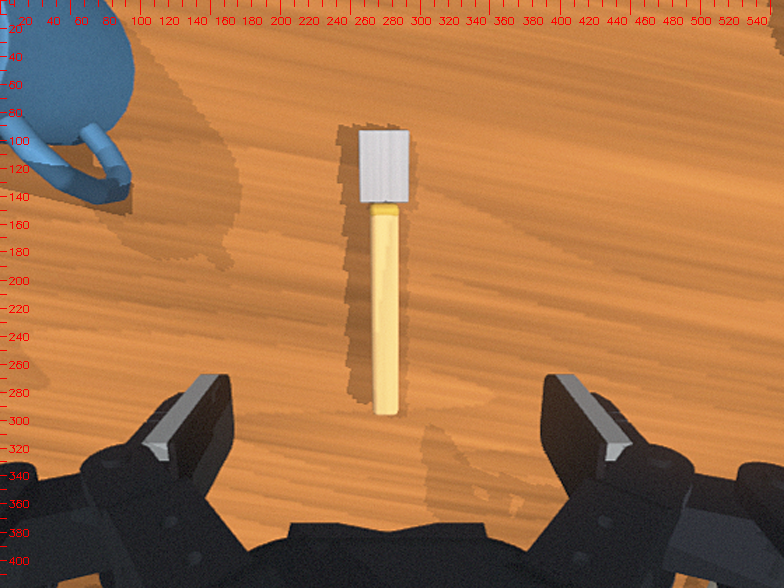

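View pics/t22.png

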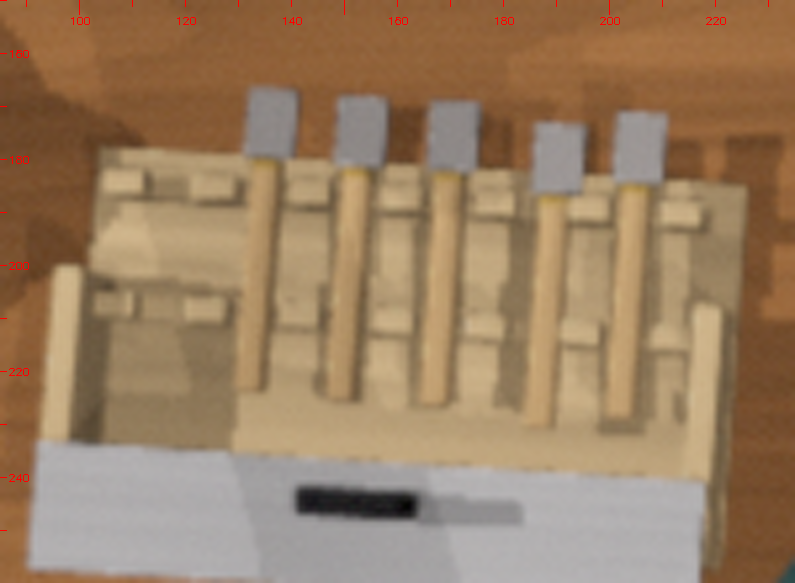

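Emit:
arm_command(increments=[0,0,0,0,4,-0.1,0,0,0,0,0,4,0,0,0,0,0,0,2.8,0,0,0,0,0,0,0.9,0,0,0,0,0,0,0,0,0,0,0,0,0,0,0,0])

```text
clock: 50.62
position: [0.6176, -0.3438, 0.1803]
ee_rot: [-0.451, 0.453, 0.544, -0.543]
contact_force: [0.4, 0.1, 0.3]
width: 0.0854
```

```bash
python3 -c "
from h import *
plan((.6168,-.3437),.1765,-2.958-np.pi/2)"
```

```text
t=50.62 pos [ 0.6176 -0.3438  0.1803] psi 1.754 w 0.0854 tilt [ 0.002 -0.002 -1.   ] F [0.4 0.1 0.3] q [-0.61  0.64  1.48  0.    1.02 -2.36]
turn about tool y -0.001 ; shift x,y,z cm after turn [0.03 0.38 0.08] ; without turn [0.03 0.38 0.08]; q6 end -2.26
```

Emit:
arm_command(increments=[0,0,0,0,0.4,0,0,0,0,0,0,0,0,1,0,0,0,0,0,0,1,0,0,0,0,0,0,1,0,0,0,0,0,0,1,0,0,0,0,0,0,1,0,0,0,0,0,0,1])

```text
clock: 51.5
position: [0.617, -0.3439, 0.1749]
ee_rot: [-0.452, 0.453, 0.543, -0.543]
contact_force: [-0.1, 0.3, 1.6]
width: 0.012
```

Emit:
arm_command(increments=[0,0,0,0,-1,0,1,0,0,0,0,-3,0,1,0,0,0,0,-4,0,1,0,0,0,0,-4,0,1,0,0,0,0,0,0,1,0,0,0,0,0,0,1])

```text
clock: 52.25
position: [0.6165, -0.3436, 0.2942]
ee_rot: [-0.453, 0.452, 0.543, -0.543]
contact_force: [-0.8, 0.1, -0.8]
width: 0.0122
```

```bash
python3 -c "
from h import *
plan(rest(0,.1125),.30,RT-np.pi/2)
held(.176,0,-1);wr('pics/w23.png')
"
```

```text
t=52.25 pos [ 0.6165 -0.3436  0.2942] psi 1.753 w 0.0122 tilt [-0.001  0.001 -1.   ] F [-0.8  0.1 -0.8] q [-0.61  0.54  1.36  0.    1.25 -2.36]
turn about tool y -2.885 ; shift x,y,z cm after turn [-71.16  -0.58 -10.09] ; without turn [71.39 -0.58 -8.31]; q6 end 2.23
hend [275.8, 422.4] hend_bot [275.8, 401.8] ferr [275.8, 168.1] blade [275.8, 69.8]
```

View pics/w23.png

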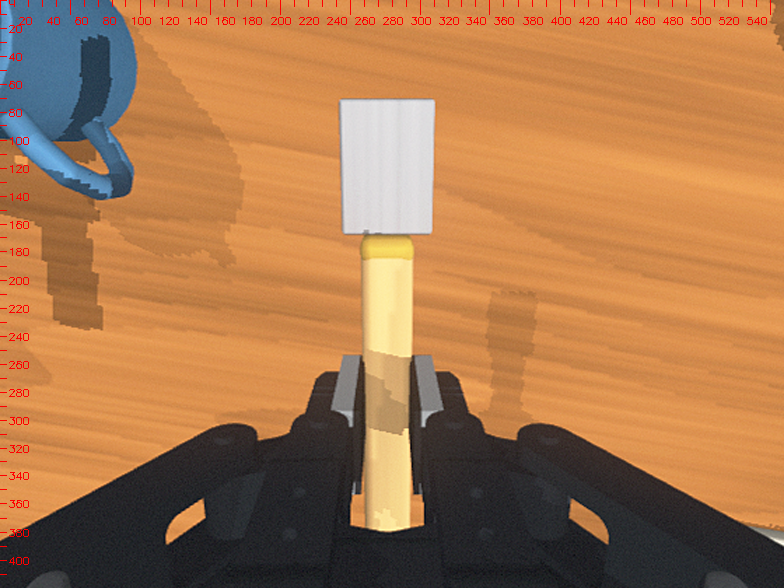

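Emit:
arm_command(increments=[0,0.179,0,0,0,0,1,0,0.179,0,0,0,0,1,0,0.179,0,0,0,0,1,0,0.179,0,0,0,0,1,0,0.179,0,0,0,0,1,0,0.179,0,0,0,0,1,0,0.179,0,0,0,0,1,0,0.179,0,0,0,0,1])

```text
clock: 53.3
position: [0.6165, -0.3436, 0.2923]
ee_rot: [0.699, -0.697, -0.11, 0.112]
contact_force: [0.2, -0.2, -0.5]
width: 0.0123
```

Emit:
arm_command(increments=[0,0.179,0,0,0,0,1,0,0.179,0,0,0,0,1,0,0.179,0,0,0,0,1,0,0.179,0,0,0,0,1,0,0.179,0,0,0,0,1,0,0.179,0,0,0,0,1,0,0.179,0,0,0,0,1,0,0.179,0,0,0,0,1])

```text
clock: 54.3
position: [0.6165, -0.3436, 0.2923]
ee_rot: [0.6, -0.6, 0.376, -0.373]
contact_force: [-0.2, 0.5, -1.4]
width: 0.0128
```

Emit:
arm_command(increments=[0,0.179,0,0,0,0,1,0,0.179,0,0,0,0,1,0,0.176,0,0,0,0,1,0,0,0,0,0,0,1,0,0,0,0,0,0,1])

```text
clock: 54.92
position: [0.6167, -0.3437, 0.2935]
ee_rot: [0.482, -0.482, 0.518, -0.517]
contact_force: [0.3, -0.2, -0.5]
width: 0.0125
```

```bash
python3 -c "
from h import *
plan(rest(0,.1125),.30,RT-np.pi/2)
"
```

```text
t=54.92 pos [ 0.6167 -0.3437  0.2935] psi -1.643 w 0.0125 tilt [-0.002  0.001 -1.   ] F [ 0.3 -0.2 -0.5] q [-0.61  0.54  1.36  0.    1.25  1.04]
turn about tool y 0.003 ; shift x,y,z cm after turn [-71.18  -0.65 -10.11] ; without turn [-71.2   -0.65  -9.92]; q6 end 2.23
```

Emit:
arm_command(increments=[0,0.003,0,-5.475,0,-0.77,1,0,0,0,-5.475,0,-0.77,1,0,0,0,-5.475,0,-0.77,1,0,0,0,-5.475,0,-0.77,1,0,0,0,-5.475,0,-0.77,1,0,0,0,-5.475,0,-0.77,1,0,0,0,-5.475,0,-0.77,1,0,0,0,-5.475,0,-0.77,1])

```text
clock: 55.92
position: [0.5888, 0.0993, 0.2947]
ee_rot: [-0.481, 0.481, -0.518, 0.518]
contact_force: [0.7, 0.7, -1.0]
width: 0.0125
```

Emit:
arm_command(increments=[0,0,0,-5.475,0,-0.77,1,0,0,0,-5.475,0,-0.77,1,0,0,0,-5.475,0,-0.77,1,0,0,0,-5.475,0,-0.77,1,0,0,0,-5.475,0,-0.77,1,0,0,0,0,3,0,1,0,0,0,0,0,0,1,0,0,0,0,0,0,1])

```text
clock: 56.92
position: [0.5721, 0.373, 0.2651]
ee_rot: [-0.48, 0.48, -0.519, 0.519]
contact_force: [0.1, 0.1, 0.6]
width: 0.0126
```

```bash
python3 -c "
from h import *
plan(rest(0,.1125),.206,RT-np.pi/2)
held(.175,0,-1);wr('pics/w24.png')
"
```

```text
t=56.92 pos [0.5721 0.373  0.2651] psi -1.648 w 0.0126 tilt [ 0. -0. -1.] F [0.1 0.1 0.6] q [ 0.48  0.53  1.45 -0.    1.16  2.12]
turn about tool y -0.003 ; shift x,y,z cm after turn [-0.03  5.91 -0.33] ; without turn [-0.03  5.91 -0.33]; q6 end 2.23
hend [276.1, 425.5] hend_bot [276.1, 404.6] ferr [276.2, 171.1] blade [276.2, 72.3]
```

View pics/w24.png

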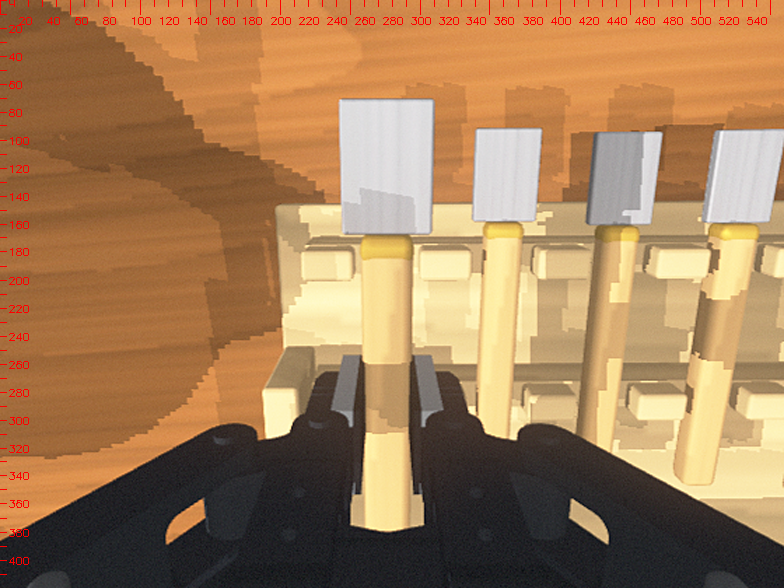

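Emit:
arm_command(increments=[0,0,0,0,2,-0.3,1,0,0,0,0,2,0,1,0,0,0,0,1.2,0,1,0,0,0,0,0.6,0,1,0,0,0,0,0,0,1,0,0,0,0,0,0,1])

```text
clock: 57.72
position: [0.5692, 0.3738, 0.2075]
ee_rot: [-0.481, 0.48, -0.519, 0.519]
contact_force: [0.2, 0.4, -0.8]
width: 0.012
```

```bash
python3 -c "
from h import *
plan(rest(0,.1125),.206,RT-np.pi/2)
"
```

```text
t=57.73 pos [0.5692 0.3738 0.2075] psi -1.648 w 0.0120 tilt [ 0.001  0.001 -1.   ] F [ 0.2  0.4 -0.8] q [0.48 0.58 1.52 0.   1.04 2.13]
turn about tool y -0.003 ; shift x,y,z cm after turn [ 0.03  0.15 -0.03] ; without turn [ 0.03  0.15 -0.03]; q6 end 2.23
```

Emit:
arm_command(increments=[0,0,0,0,0.15,0,1,0,0,0,0,0,0,0.65,0,0,0,0,0,0,0.65,0,0,0,0,0,0,0.65,0,0,0,0,-3,0,0.65,0,0,0,0,-5,0,0.3,0,0,0,0,-4,0,0,0,0,0,0,0,0,0])

```text
clock: 58.72
position: [0.5698, 0.3742, 0.3298]
ee_rot: [-0.483, 0.477, -0.518, 0.52]
contact_force: [0.3, 0.4, -0.4]
width: 0.0821
```

```bash
python3 -c "
from h import *
plan(rest(-.118,.001),.33,RT-np.pi)
plan(rest(-.118,.001),.33,RT)
plan(rest(-.118,-.26),.33,RT)"
```

```text
t=58.73 pos [0.5698 0.3742 0.3298] psi -1.648 w 0.0821 tilt [ 0.008  0.004 -1.   ] F [ 0.3  0.4 -0.4] q [0.48 0.48 1.38 0.   1.28 2.13]
turn about tool y 1.568 ; shift x,y,z cm after turn [11.89 -0.02 11.22] ; without turn [ 11.25  -0.02 -11.86]; q6 end -2.52
t=58.73 pos [0.5698 0.3742 0.3298] psi -1.648 w 0.0821 tilt [ 0.008  0.004 -1.   ] F [ 0.3  0.4 -0.4] q [0.48 0.48 1.38 0.   1.28 2.13]
turn about tool y -1.573 ; shift x,y,z cm after turn [-11.89  -0.02 -11.22] ; without turn [ 11.25  -0.02 -11.86]; q6 end 0.62
t=58.73 pos [0.5698 0.3742 0.3298] psi -1.648 w 0.0821 tilt [ 0.008  0.004 -1.   ] F [ 0.3  0.4 -0.4] q [0.48 0.48 1.38 0.   1.28 2.13]
turn about tool y -1.573 ; shift x,y,z cm after turn [-1.189e+01 -2.000e-02 -3.732e+01] ; without turn [ 3.735e+01 -2.000e-02 -1.179e+01]; q6 end 0.10
```

Emit:
arm_command(increments=[0,-0.175,0,0,0,0,0,0,-0.175,0,0,0,0,0,0,-0.175,0,0,0,0,0,0,-0.175,0,0,0,0,0,0,-0.175,0,0,0,0,0,0,-0.175,0,0,0,0,0,0,-0.175,0,0,0,0,0,0,-0.175,0,0,0,0,0])

```text
clock: 59.72
position: [0.5685, 0.3735, 0.3235]
ee_rot: [-0.701, 0.702, -0.086, 0.085]
contact_force: [-0.2, 0.6, 0.4]
width: 0.0854
```

Emit:
arm_command(increments=[0,-0.173,0,0,0,0,0,0,0,0,-3,0,-2.8,0,0,0,0,-3,0,-2.8,0,0,0,0,-3,0,-2.8,0,0,0,0,-2.9,0,-2.8,0,0,0,0,0,0,0,0,0,0,0,0,0,0,0])

```text
clock: 60.6
position: [0.4422, 0.2711, 0.3249]
ee_rot: [0.707, -0.706, 0.026, -0.027]
contact_force: [0.2, 0.1, 0.3]
width: 0.0855
```

```bash
python3 -c "
from h import *
plan(rest(-.118,.001),.243,RT)
wr('pics/w25.png')
im=vision.get_image('scene')[:,:,::-1]; crop(im,260,190,430,350,3.7,'pics/s25.png')
im=vision.get_image('top')[:,:,::-1]; crop(im,85,150,235,260,5.3,'pics/t25.png')
"
```

```text
t=60.60 pos [0.4422 0.2711 0.3249] psi -0.075 w 0.0855 tilt [ 0.001  0.    -1.   ] F [0.2 0.1 0.3] q [0.42 0.25 1.75 0.   1.14 0.49]
turn about tool y -0.001 ; shift x,y,z cm after turn [0.07 8.19 0.01] ; without turn [0.07 8.19 0.01]; q6 end 0.62
```

View pics/w25.png

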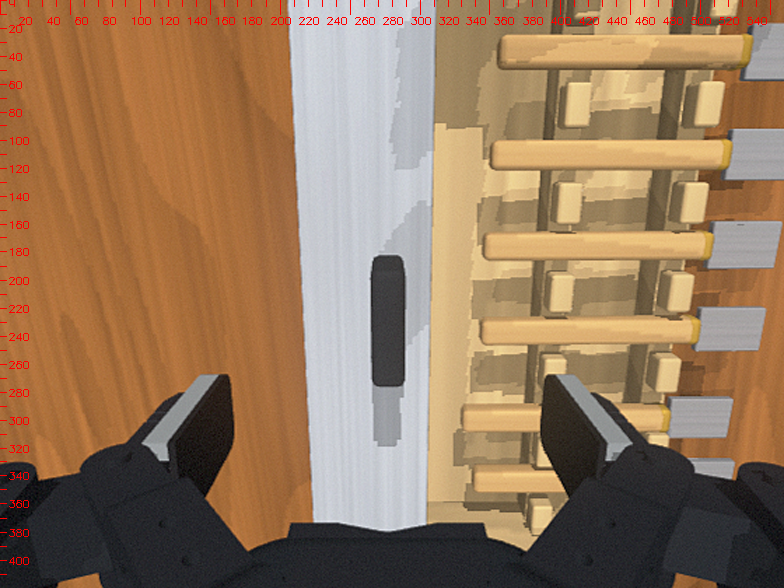

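View pics/s25.png

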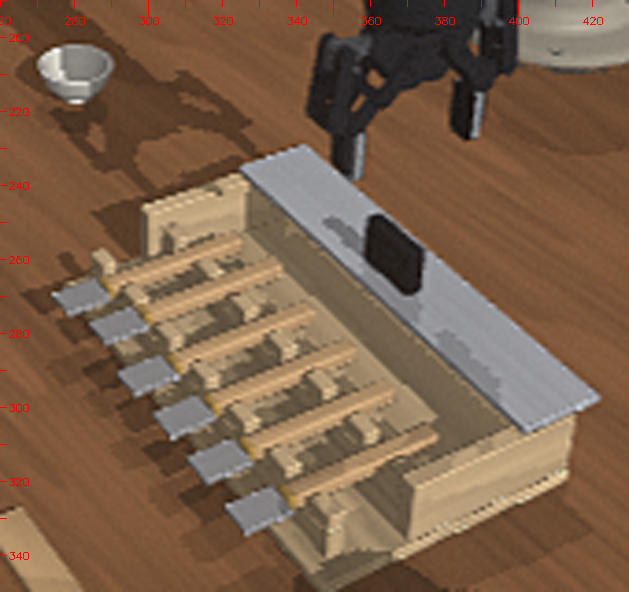

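View pics/t25.png

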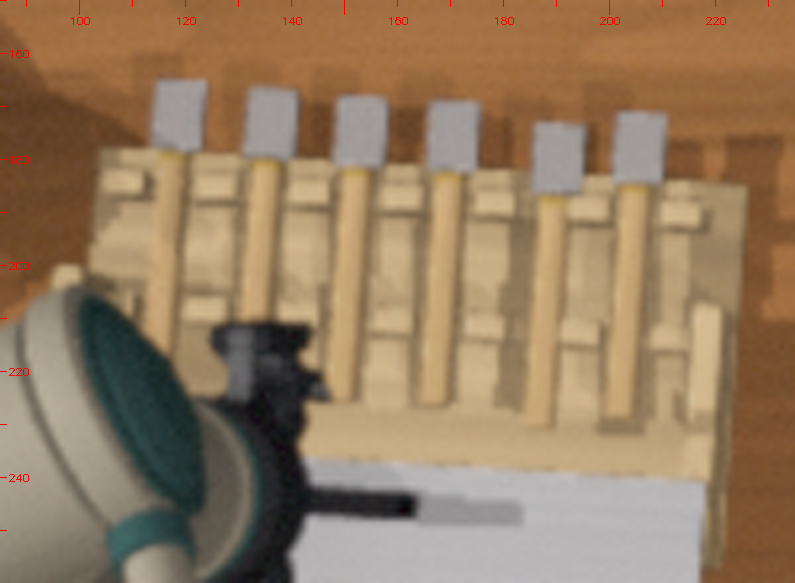

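Emit:
arm_command(increments=[0,0,0,0,4,0,0,0,0,0,0,3,0,0,0,0,0,0,1,0,0,0,0,0,0,0,0,0,0,0,0,0,0,0,1,0,0,0,0,0,0,1,0,0,0,0,0,0,1,0,0,0,0,0,0,1], grip_force=40)

```text
clock: 61.75
position: [0.4424, 0.2709, 0.2459]
ee_rot: [0.707, -0.706, 0.025, -0.027]
contact_force: [-3.8, -3.4, -1.3]
width: 0.0134
```

Emit:
arm_command(increments=[0,0,0,0,0,0,1,0,0,0,0,0,0,1])

```text
clock: 62.0
position: [0.4424, 0.2709, 0.2458]
ee_rot: [0.707, -0.706, 0.026, -0.027]
contact_force: [2.1, -1.3, 4.5]
width: 0.0134
```

```bash
python3 -c "
from h import *
plan(rest(-.068,.001),.243,RT);print(torest(pose()[1]))"
```

```text
t=62.00 pos [0.4424 0.2709 0.2458] psi -0.075 w 0.0134 tilt [ 0.002  0.    -1.   ] F [ 2.1 -1.3  4.5] q [ 0.42  0.33  1.86 -0.    0.95  0.49]
turn about tool y -0.000 ; shift x,y,z cm after turn [5.05 0.28 0.03] ; without turn [5.05 0.28 0.03]; q6 end 0.57
[-0.11850492  0.00071   ]
```

Emit:
arm_command(increments=[0,0,0,0.4,0,0,1,0,0,0,0.8,0,0,1,0,0,0,0.8,0,0,1,0,0,0,0.8,0,0,1,0,0,0,0.8,0,0,1,0,0,0,0.8,0,0,1,0,0,0,0.4,0,0,1,0,0,0,0.3,0,0,1])

```text
clock: 63.0
position: [0.4922, 0.2674, 0.2458]
ee_rot: [0.707, -0.706, 0.027, -0.026]
contact_force: [-3.0, 0.2, 6.1]
width: 0.0135
```

Emit:
arm_command(increments=[0,0,0,0.1,0,0,1,0,0,0,0,0,0,1])

```text
clock: 63.25
position: [0.4929, 0.2673, 0.2458]
ee_rot: [0.707, -0.706, 0.027, -0.026]
contact_force: [-1.4, 0.6, 7.7]
width: 0.0136
```

```bash
python3 -c "
from h import *
plan(rest(-.068,.001),.243,RT);print(torest(pose()[1]))"
```

```text
t=63.25 pos [0.4929 0.2673 0.2458] psi -0.075 w 0.0136 tilt [-0.002  0.001 -1.   ] F [-1.4  0.6  7.7] q [0.37 0.39 1.77 0.   0.99 0.45]
turn about tool y -0.001 ; shift x,y,z cm after turn [-0.01  0.28  0.01] ; without turn [-0.01  0.28  0.01]; q6 end 0.57
[-0.06785681  0.00087797]
```

Emit:
arm_command(increments=[0,0,0,0.2,0,0,1,0,0,0,0.2,0,0,1,0,0,0,0,0,0,1])

```text
clock: 63.62
position: [0.4942, 0.2672, 0.2458]
ee_rot: [0.707, -0.706, 0.03, -0.023]
contact_force: [-10.2, 2.0, 13.3]
width: 0.0133
```

Emit:
arm_command(increments=[0,0,0,-0.25,0,0,1,0,0,0,0,0,0,0,0,0,0,0,0,0,0,0,0,0,0,0,0,0,0,0,0,0,-2,0,0,0,0,0,0,-4,0,0,0,0,0,0,-5,0,0,0,0,0,0,-5,0,0])

```text
clock: 64.62
position: [0.4952, 0.2668, 0.4063]
ee_rot: [-0.707, 0.707, -0.027, 0.026]
contact_force: [1.0, 0.0, 0.1]
width: 0.0853
```

Emit:
arm_command(increments=[0,0,0,-5,0,5,0,0,0,0,-5,0,5,0,0,0,0,-5,0,5,0,0,0,0,0,0,5,0,0,0,0,0,0,0,0,0,0,0,0,0,0,0])

```text
clock: 65.38
position: [0.3766, 0.4587, 0.4046]
ee_rot: [-0.706, 0.707, -0.027, 0.026]
contact_force: [0.1, -0.1, 0.2]
width: 0.0856
```

```bash
python3 -c "
from h import *
plan(rest(-.068,.001),.243,RT)
im=vision.get_image('scene')[:,:,::-1]; crop(im,200,130,430,350,2.7,'pics/s26.png')
im=vision.get_image('top')[:,:,::-1]; cv2.imwrite('pics/topf.png',im); crop(im,85,150,235,260,5.3,'pics/t26.png')
"
```

```text
t=65.38 pos [0.3766 0.4587 0.4046] psi -0.075 w 0.0856 tilt [-0.001 -0.002 -1.   ] F [ 0.1 -0.1  0.2] q [ 0.77  0.3   1.46 -0.    1.37  0.84]
turn about tool y -0.000 ; shift x,y,z cm after turn [ 13.    16.16 -18.2 ] ; without turn [ 13.01  16.16 -18.2 ]; q6 end 0.57
```

View pics/s26.png

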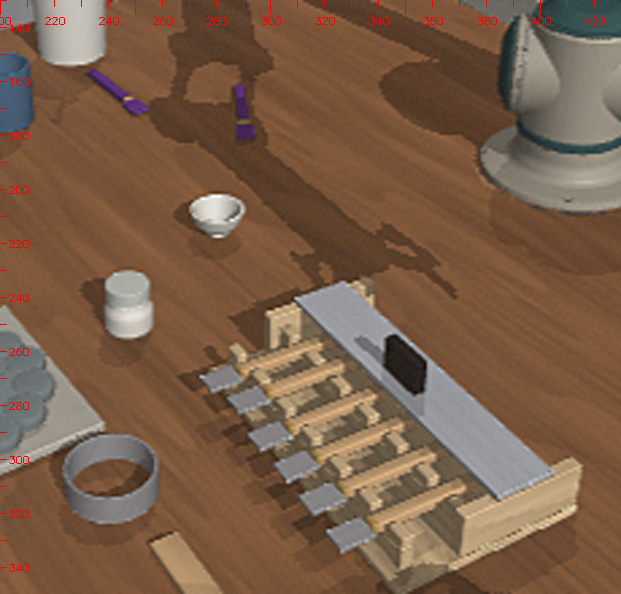

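View pics/t26.png

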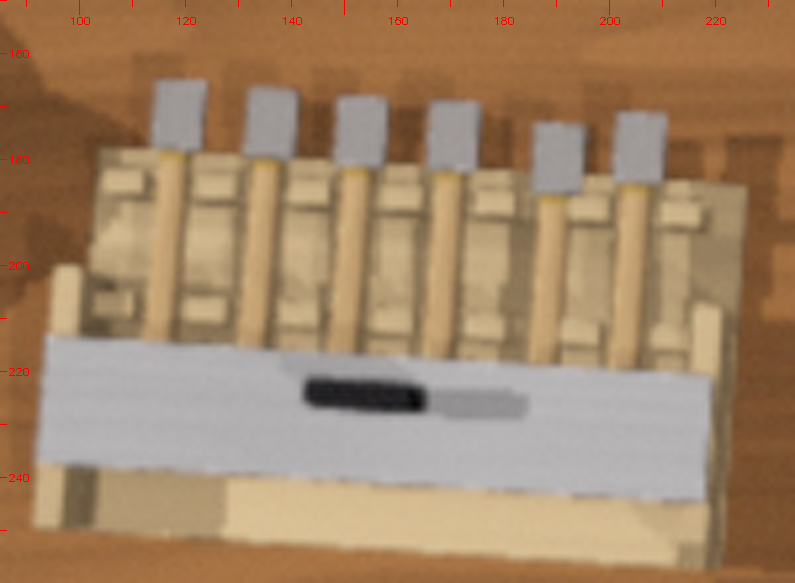

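View pics/topf.png

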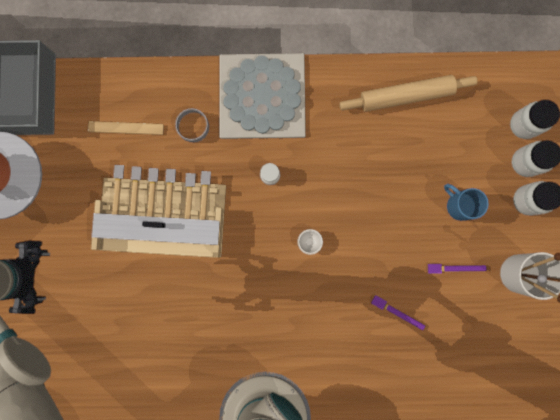

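```bash
python3 -c "
from h import *
p=vision.camera_params('top'); g=lambda a,b,z: torest(px2w(p,85+a/5.3,150+b/5.3,z)).round(4)
print('edge',g(46,336,.0635),g(712,376,.0635),'handle',g(364,394,.0995))
for a,b in [(180,80),(273,88),(362,96),(454,101),(559,123),(641,111)]: print(g(a,b,.0375)-[.08,0])
"
```

```text
edge [-0.0487  0.1578] [-0.0478 -0.1585] handle [-0.068  -0.0046]
[0.0009 0.1137]
[-0.0002  0.0681]
[-0.0015  0.0245]
[-0.0012 -0.0204]
[-0.0087 -0.0721]
[-0.0005 -0.1114]
```

Keeper edge reads −48 mm, so it is home, and every spatula origin is within range. Handing in.

```bash
python3 -c "
from rig import ticket
print(ticket.sign_off())"
```

```text
the job is handed in; nothing more can be done
None
```

All six spatulas are lying flat in the rest, one to a slot with blades away from the keeper. The keeper is pushed home over the handle ends. I handed the job in at about 65 s; no verdict was reported.

**Order:** I drew the keeper open, filled slots 0 to 5, then pushed the keeper to its stop, where it resisted with about 10 N. I then let go and moved the arm clear.

**Last check, top and scene cameras:**

| What | Reading | Required |
|---|---|---|
| Keeper edge, rest x | about −48 mm | −48 mm (home), within 4 mm |
| Spatula origins, rest x | +1 to −9 mm | −22 to +14 mm |
| Spatula origins, rest y | within 5 mm of slot centres, within ±115 mm | within ±125 mm |

By eye, the spatulas look flat in the slots, the jar, bowl, cutter ring and mug are standing where they started, and the purple look-alikes are untouched.

**What went wrong or disagreed:**
- **Missed grasp:** one grasp closed too high because the arm had not finished descending. I repeated it lower and it held.
- **Spatula that moved:** the one in slot 1 slid about 8 mm towards the keeper after I placed it. It stayed flat, in its slot and within limits, so I left it.
- **Wrist camera:** one early measurement was about 8 mm off while the arm was still settling. Once it was still, it agreed with the top camera.
- **Not measured directly:** I judged flatness and underside height from the pictures and the release heights. The keeper's open position came from the arm's 49 mm travel and the top picture.

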